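# Put wet painted models in the drying cabinet and set its door on the stay

### The arm

A 6-joint arm with a two-finger parallel gripper is mounted at the origin on the work surface. World frame = base frame: x ahead of the robot, y to its left, z up, the work surface at z = 0. Lengths are in m, angles in degrees, forces in N, time in s.
With the tool pointing down it reaches from about 0.4 to 0.825 m from the base axis. Payload 7 kg.
Tool frame: the origin (TCP) lies midway between the tips of the shut fingers; the grasp point (between the pads) lies 19 mm behind it; z points along the fingers, y is the line along which they close (so a half turn about z gives the same grasp; the last joint's range is limited). The gripper opens to 88 mm and grips with 3 to 60 N. Pads are 19 mm wide; open, the fingers measure 130 mm over their backs; the gripper's body (78 mm by 193 mm) begins 47 mm behind the grasp point.
Start: joints at [-59.181, 20.546, 0.682, 0, -70.136, -16.507], TCP at [0.167, -0.654, 0.227] pointing down, gripper open.
Joint ranges: [-176.03, 176.03], [-82.01, 121.73], [-58.28, 71.71], [-173.87, 95.51], [-174.79, -0.11], [-173.66, 173.66]. Speed limits (degrees/s): [136.94, 136.94, 172.46, 180, 180, 180].

### API

Orientations are given as [roll, pitch, yaw] about the fixed x, y, z axes, in that order (R = Rz(yaw) Ry(pitch) Rx(roll)).
In Python, from plant import r, eyes, workorder gives the robot as it stands.
- The arm moves only by the tool step_arm, never from a script. Its argument "plan" is a list of rows, each a list of 5 numbers: the shift along the tool's x, y, z each as a share of 25 cm, from -1 to 1, then the turn about the tool's z as a share of 60 degrees, from -1 to 1, then the finger opening in mm, from 0 to 87.6. In form: [[x, y, z, turn, jaw], ...]. A call has 1 to 12 rows; each row is the pose to reach, as a shift and turn from the pose commanded when the call began, along the tool's axes at that moment; what a row does not reach only later rows make up. A row lasts 1/12 s, in which the tool goes at most 41.7 mm and 7.16 degrees, less where a joint would pass 70% of its speed; a pose out of reach is approached as far as the arm can. A call with a number of a shift or a turn outside -1 to 1 is refused whole. A call with a gripper value outside its range is refused whole. The fingers move at their own pace and stop on an object; "newtons" is the grip in N (left out, the last holds). Time passes only in rows, so rows that repeat a pose let the fingers close. It gives the time, the measured TCP pose, the force, the opening and the grip force at its end, in the units of the state.
- r.get_state(): the state, without advancing time (a new reading comes with each control period).
- eyes.capture(name): name is "scene" or "top" or "wrist"; returns the picture (384x512x3 uint8, red, green, blue); there is no depth.
- eyes.camera_model(name): a dict with "fov_y" (degrees; the focal length in pixels is half the picture's height over the tangent of half this angle, whatever the lens; pixels are square), "cx", "cy" (the principal point, pixels), "world_to_cam" (4x4, takes a point from world to camera coordinates); the wrist camera has in their place "hand_eye" (4x4, takes a point from camera to tool coordinates, whose origin is the TCP and whose axes are the flange's). Camera axes: x right, y up, looking along -z (the intrinsics and any distortion apply to the point x, -y, -z); pixel columns grow to the right and rows downward; lengths in m; the calibration is good to about 2 mm. The wrist camera is an equidistant fisheye: a pixel r from the principal point sees the ray r / f radians off the axis. A picture is of the moment at which its call begins: read the wrist's pose just before it. camera_model takes no time and is no camera call.
- workorder.close_job(): hands the job in; it is judged then, once.
The state is a dict: "time_s": time; "joints": joint angles; "qd": joint speeds; "joint_torque": joint torques, N m; "tcp_pos": TCP position; "eef_rot": TCP orientation; "contact_force": force on the tool from outside, world axes, zero at the start; "moment": the same for the moment, N m; "gripper_width": finger opening in m; "gripper_force": force on a finger pad.
Only numpy, scipy, OpenCV 4.12 (cv2) and the standard library are available. Lean on these libraries where they do the work, as an engineer would, in place of code of your own. Each camera call takes 0.05 s, during which the arm holds its last target. There are 200 camera calls.

### The job

Put the freshly painted models away to dry: lift the loose cover off the top of the drying cabinet and lay it flat on the bench, stand every model upright on the rack inside, handling it by its holder and never touching the wet model itself, and then put the cover back fully home. Also set the cabinet's door for airing: drop the middle of the three holes of its stay fully down over the pin on the roof, so that the door is held ajar there. Leave the two paint bottles and the brush jar where they are.

Things in the scene. Friction and masses are not known exactly. Their poses are not given: they have to be found in the camera images.
- cabinet: Fixed plywood drying cabinet on the bench, 280 deep (x) x 300 wide (y) x 160 mm high. Origin: centre of its underside. Its front, with the door, looks along its -x. The roof (top face 160 mm up) is a plain strip 105 mm deep along the front, where the stay's pin stands; behind it is a loading opening 150 (x) x 210 mm (y). Below that a level rack plate, its top 44 mm above the bench. Place and heading vary.
- opening (a point): Centre of the loading opening, level with the roof's top face; axes as the cabinet's (the opening reaches 75 mm either way in x and 105 mm in y).
- rack (a point): Point on top of the rack plate under the centre of the opening; axes as the cabinet's.
- pin_top (a point): Rounded top of the steel pin that stands upright on the roof's front strip: 8 mm in diameter, top 32 mm above the roof, 30 mm behind the cabinet's front and 225 mm from its +y (hinge) side.
- door_hinge (a point): Point on the vertical hinge axis of the door, at the top of the door: 6 mm in front of the cabinet's front, level with its +y side. Axes turn with the door: the door extends 300 mm along the point's -y.
- door (a joint): Door angle, rad: 0 shut, growing as its free (-y) edge swings out to the front, to 1.3. Door 300 mm wide, 10 mm thick, wood frame with clear pane, its top just below the roof; it turns easily and stays where left. Starts at 0.25 to 0.55; reads about 0.49 when the middle hole is on the pin.
- stay_pivot (a point): Where the stay is pivoted on top of the door, 100 mm from the hinge axis, at the height of the stay's underside (14 mm above the roof). The stay swings sideways about it and can be tilted up about it by its free end; moving the free end also moves the door, since door and stay are two links in a chain from hinge to knob.
- stay (a joint): Angle from door to stay, rad: seen from above, counter-clockwise from the line that runs from the hinge along the door to its free edge. Starts at 0.35 to 0.5, the stay being off the pin, on the door's side of it. Reads about 1.04 when the middle hole is on the pin (bar then points from the pivot across the pin towards the opening's -y end).
- stay_lift (a joint): Upward tilt of the stay, rad: 0 level, where a stop holds it 14 mm above the roof (it never lies on the roof), to 0.7. Its weight (130 g) brings it back to level, or onto the pin's top if no hole is over the pin. Fully dropped over the pin it reads 0; to clear the pin the middle hole must rise more than 18 mm.
- stay_hole2 (a point): Underside centre of the MIDDLE hole of the stay, 160 mm from the pivot. The stay is a flat brass bar 22 mm wide and 5 mm thick with three holes of 12 mm in a row, 130, 160 and 190 mm from the pivot.
- stay_knob (a point): Point to grip on the upright black knob at the stay's free end, 220 mm from the pivot and 23 mm above the stay's underside: a cylinder 20 mm in diameter and 26 mm high on a 12 mm wide tongue of the bar; this point is 8 mm below its top. Axes: x along the stay away from the pivot, z up.
- cover: Loose wooden cover 170 (x) x 230 (y) x 6 mm, about 250 g, with a 6 mm deep lip plate 142 x 202 mm below it that drops into the opening with 4 mm to spare all round. Origin: centre of the 6 mm plate's underside, level with the roof when home, 6 mm up when laid on the bench. A black knob, 26 mm in diameter, stands at its centre from 6 to 34 mm above the origin. x, y parallel to the cabinet's when home.
- mat: Green cutting mat 270 x 270 x 3 mm, fixed flat on the bench; the models stand on it at first. Origin: centre of its underside. There is room on the bench for the cover between the cabinet and the models.
- holder1: Loose painting holder with a wet model on it (painted bust with a red coat); None if absent. Origin: centre of its underside, z up. Black weighted foot 50 mm in diameter, 10 high; wooden handle 36 mm in diameter from 10 to 62 mm, the place to grip (about 50 mm up, to leave room for a gripper over the roof); cork disc and model, 28 mm in diameter, from there up to 70 and 102 mm. 155 g.
- holder2: Loose painting holder with a wet model on it (green tank turret with a short gun); None if absent. Origin: centre of its underside, z up. Black weighted foot 50 mm in diameter, 10 high; wooden handle 36 mm in diameter from 10 to 62 mm, the place to grip (about 50 mm up, to leave room for a gripper over the roof); cork disc and model, 28 mm in diameter, from there up to 70 and 102 mm. 155 g.
- holder3: Loose painting holder with a wet model on it (blue helmet with a yellow visor); None if absent. Origin: centre of its underside, z up. Black weighted foot 50 mm in diameter, 10 high; wooden handle 36 mm in diameter from 10 to 62 mm, the place to grip (about 50 mm up, to leave room for a gripper over the roof); cork disc and model, 28 mm in diameter, from there up to 70 and 102 mm. 155 g.
- holder4: Loose painting holder with a wet model on it (grey watch tower with a yellow roof); None if absent. Origin: centre of its underside, z up. Black weighted foot 50 mm in diameter, 10 high; wooden handle 36 mm in diameter from 10 to 62 mm, the place to grip (about 50 mm up, to leave room for a gripper over the roof); cork disc and model, 28 mm in diameter, from there up to 70 and 102 mm. 155 g.
- model1: The wet painted model fixed on holder1 (painted bust with a red coat), 28 mm wide and up to 32 mm high; origin: centre of its underside, on the cork disc.
- model2: The wet painted model fixed on holder2 (green tank turret with a short gun), 28 mm wide and up to 32 mm high; origin: centre of its underside, on the cork disc.
- model3: The wet painted model fixed on holder3 (blue helmet with a yellow visor), 28 mm wide and up to 32 mm high; origin: centre of its underside, on the cork disc.
- model4: The wet painted model fixed on holder4 (grey watch tower with a yellow roof), 28 mm wide and up to 32 mm high; origin: centre of its underside, on the cork disc.
- bottle_a: Bystander: loose red dropper bottle, 32 mm in diameter, 75 mm high. Origin: centre of its underside.
- bottle_b: Bystander: loose blue dropper bottle, 32 mm in diameter, 75 mm high. Origin: centre of its underside.
- brush_jar: Bystander: loose glass jar 68 mm in diameter, 85 mm high, with brushes standing in it to 200 mm. Origin: centre of its underside.
Mind the look-alikes: they are no part of the job. What is shaped like the holder3 but orange is not meant.

How it is judged (in metres and radians):
On the way, in this order (a step that is already met when the one before it is completed fails the run):
1. the cover is off the cabinet and lies flat on the bench (horizontal distance between cover and opening above 0.15 m and height (world z) of cover below 0.03 m and angle between cover's own z axis and vertical below 0.1 rad and linear speed of cover below 0.03 m/s), for 0.2 s.
2. every model that is there stands upright on the rack inside the cabinet (x of holder1 in the frame of rack between -0.15 and 0.09 m and y of holder1 in the frame of rack between -0.12 and 0.12 m and z of holder1 in the frame of rack between -0.006 and 0.006 m and angle between each of holder1, holder2, holder3, holder4's own z axis and vertical below 0.12 rad and linear speed of each of holder1, holder2, holder3, holder4 below 0.03 m/s and x of holder2 in the frame of rack between -0.15 and 0.09 m and y of holder2 in the frame of rack between -0.12 and 0.12 m and z of holder2 in the frame of rack between -0.006 and 0.006 m and x of holder3 in the frame of rack between -0.15 and 0.09 m and y of holder3 in the frame of rack between -0.12 and 0.12 m and z of holder3 in the frame of rack between -0.006 and 0.006 m and x of holder4 in the frame of rack between -0.15 and 0.09 m and y of holder4 in the frame of rack between -0.12 and 0.12 m and z of holder4 in the frame of rack between -0.006 and 0.006 m), for 0.3 s.
3. the cover is back, fully home on the opening (z of cover in the frame of opening between -0.003 and 0.003 m and horizontal distance between cover and opening below 0.01 m and angle between cover's own z axis and vertical below 0.03 rad and linear speed of cover below 0.03 m/s), for 0.2 s.
At the end, for the whole second after the job is handed in: Each model present upright on the rack: inside the cabinet's walls, tilt < 0.12, foot on the rack within 6 mm. Cover home: height within 3 mm, centre within 10 mm, tilt < 0.03. Stay: middle hole within 6 mm of the pin, lift < 0.03 rad. All at rest (all of step 2 and all of step 3 and horizontal distance between stay_hole2 and pin_top below 0.006 m and value of joint stay_lift below 0.03 rad and velocity of joint door between -0.03 and 0.03 rad/s); the robot touches nothing.
It fails at once if a wet model is touched by the gripper or the arm (contact force between any of the fingers, the arm and model1 above 0.5 N or contact force between any of the fingers, the arm and model2 above 0.5 N or contact force between any of the fingers, the arm and model3 above 0.5 N or contact force between any of the fingers, the arm and model4 above 0.5 N).
It fails at once if the red bottle is pushed away or knocked over (distance of bottle_a from where it was at the start of the episode above 0.03 m or angle between bottle_a's own z axis and vertical above 0.5 rad).
It fails at once if the blue bottle is pushed away or knocked over (distance of bottle_b from where it was at the start of the episode above 0.03 m or angle between bottle_b's own z axis and vertical above 0.5 rad).
It fails at once if the brush jar is pushed away or knocked over (distance of brush_jar from where it was at the start of the episode above 0.03 m or angle between brush_jar's own z axis and vertical above 0.5 rad).
Of holder1, holder2, holder3, holder4 only 2 to 4 are there at a start; the rules pass over those that are not, and their reading is None.
At some moment in a run one of holder1, holder2, holder3, holder4 may be knocked a few centimetres aside while the robot is not near it.
It also fails if it takes over 210 s, if anything falls off the work surface, if the arm or the gripper's body presses on something with over 40 N, if the wrist force passes 120 N, or if a joint passes its speed limit or range.

## Working session

There is one attempt and no reset: what is moved stays moved. The work goes in short steps, Python scripts to look and compute and a tool call to move; the robot and the scene stay as the last step left them, time stands still between calls to the robot, and variables do not carry over. Pictures are saved under pics/ and viewed, at most 14 in all, crops included, and the job is handed in when it is done.

Besides the shell and the picture viewer there is one more tool, called after "Request:" as name(argument=value, ...) on one line, values as JSON. step_arm: Moves the arm, as the interface text tells. Its arguments: {"type":"object","properties":{"plan":{"type":"array"},"newtons":{"type":"number"}},"required":["plan"]}

```bash
ls && mkdir -p pics && cat > h.py <<'E'
import numpy as np, cv2
from plant import r, eyes, workorder
from scipy.spatial.transform import Rotation as Ro
def tool():
    s=r.get_state(); T=np.eye(4); T[:3,:3]=Ro.from_euler('xyz',s['eef_rot'],degrees=True).as_matrix(); T[:3,3]=s['tcp_pos']; return T
def cap(n,save=None):
    T=tool(); im=eyes.capture(n); 
    if save: cv2.imwrite('pics/'+save,cv2.cvtColor(im,cv2.COLOR_RGB2BGR))
    return im,T
def ray(n,px,T=None):
    m=eyes.camera_model(n); f=192/np.tan(np.radians(m['fov_y'])/2)
    u=(px[0]-m['cx'])/f; v=(px[1]-m['cy'])/f
    if n=='wrist':
        t=np.hypot(u,v); k=np.sin(t)/t if t>1e-9 else 1
        d=np.array([u*k,-v*k,-np.cos(t)]); M=T@np.array(m['hand_eye'])
    else:
        d=np.array([u,-v,-1.]); M=np.linalg.inv(np.array(m['world_to_cam']))
        if m.get('dist') is not None: print('dist!')
    d=M[:3,:3]@d; return M[:3,3],d/np.linalg.norm(d)
def onz(n,px,z,T=None):
    o,d=ray(n,px,T); return o+d*(z-o[2])/d[2]
def tri(rays):
    A=np.zeros((3,3));b=np.zeros(3)
    for o,d in rays:
        P=np.eye(3)-np.outer(d,d);A+=P;b+=P@o
    p=np.linalg.solve(A,b); return p,[np.linalg.norm(np.cross(p-o,d)) for o,d in rays]
def proj(n,p,T=None):
    m=eyes.camera_model(n); f=192/np.tan(np.radians(m['fov_y'])/2)
    W=np.linalg.inv(T@np.array(m['hand_eye'])) if n=='wrist' else np.array(m['world_to_cam'])
    c=W@np.append(p,1); x,y,z=c[0],-c[1],-c[2]
    if n=='wrist':
        h=np.hypot(x,y);t=np.arctan2(h,z); return np.array([m['cx']+f*t*x/h,m['cy']+f*t*y/h])
    return np.array([m['cx']+f*x/z,m['cy']+f*y/z])
E
python3 - <<'E'
from h import *
for n in('scene','top','wrist'):
    im,T=cap(n,n+'0.png'); m=eyes.camera_model(n); print(n,{k:(np.round(v,3).tolist()) for k,v in m.items()})
print(r.get_state())
a=cv2.imread('pics/scene0.png')
b=cv2.imread('pics/top0.png')
cv2.imwrite('pics/topbig.png',cv2.resize(b,(800,600),interpolation=cv2.INTER_CUBIC))
cv2.imwrite('pics/scenebig.png',cv2.resize(a,(800,600),interpolation=cv2.INTER_CUBIC))
E
```

```text
pics
scene {'fov_y': 50.267, 'cx': 256.629, 'cy': 186.328, 'world_to_cam': [[0.736, 0.677, 0.002, -0.357], [-0.43, 0.465, 0.774, 0.124], [0.523, -0.571, 0.633, -1.658], [0.0, 0.0, 0.0, 1.0]]}
top {'fov_y': 47.841, 'cx': 253.888, 'cy': 195.049, 'world_to_cam': [[0.007, -1.0, -0.013, -0.028], [0.987, 0.005, 0.162, -0.55], [-0.161, -0.014, 0.987, -1.507], [0.0, 0.0, 0.0, 1.0]]}
wrist {'fov_y': 65.706, 'cx': 258.12, 'cy': 194.473, 'hand_eye': [[-0.0, 0.969, 0.248, 0.067], [1.0, 0.0, -0.001, 0.0], [-0.001, 0.248, -0.969, -0.158], [0.0, 0.0, 0.0, 1.0]]}
{'time_s': 0.15, 'joints': array([-5.91797004e+01,  2.05845502e+01,  6.46967358e-01, -1.37220388e-02,
       -7.01370210e+01, -1.65065541e+01]), 'qd': array([-0.0119288 , -0.18155087,  0.17784109,  0.15713753, -0.0264345 ,
        0.07245992]), 'joint_torque': array([-1.92778425e-04, -5.83275640e+01,  2.93292350e+01,  7.00114265e+00,
        8.81729327e-03, -1.11140987e-04]), 'tcp_pos': array([ 0.16675692, -0.65370147,  0.22582076]), 'eef_rot': array([ 1.79924805e+02, -8.82899295e-03, -1.65690919e+02]), 'contact_force': array([-0.09448042, -0.3082052 , -0.01650756]), 'moment': array([0.017299  , 0.02909081, 0.02245995]), 'gripper_force': 0.0, 'gripper_width': 0.08772992013804586}
```

View pics/topbig.png

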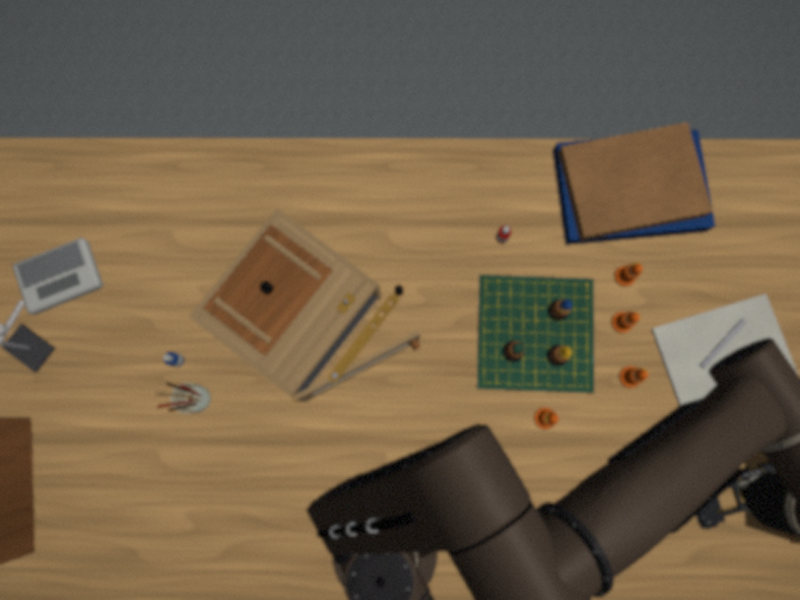

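View pics/scenebig.png

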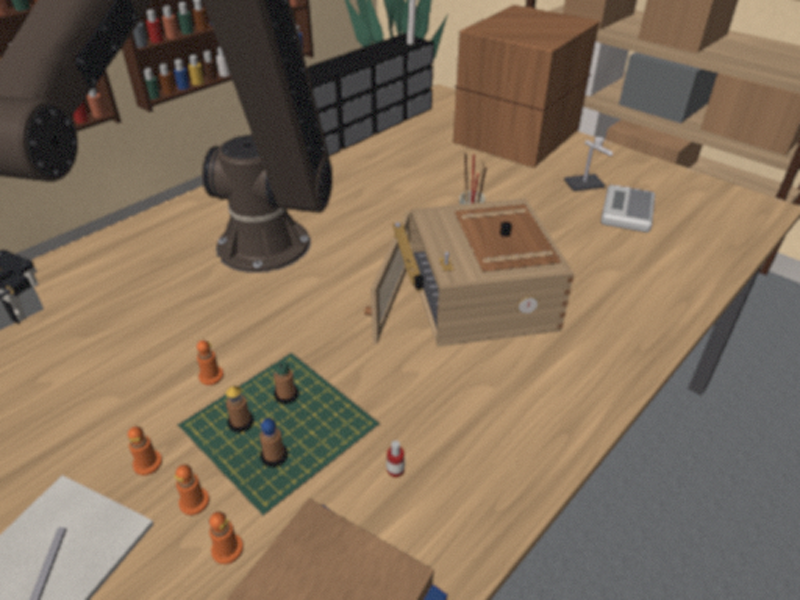

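The top view (800x600) shows the cabinet with roof corners at about (280,212), (378,290), (297,395), (195,310) and its cover knob at (267,288). The stay knob is at (399,290). Three holders stand on the mat: blue/yellow at (562,309), green at (514,350) and yellow roof at (561,354). The bottles are at (504,233) and (172,358), the jar at (195,398). The four orange cones at (545,418), (632,376), (625,320) and (628,273) are look-alikes. The scene view agrees with this.

```bash
cat >> h.py <<'E'
def go(p,yaw=None,s=None):
    T=tool(); d=T[:3,:3].T@(np.array(p)-T[:3,3]); y0=Ro.from_matrix(T[:3,:3]).as_euler('ZYX',degrees=True)[0]
    t=0 if yaw is None else -((yaw-y0+180)%360-180)
    print('shift shares',np.round(d/.25,3),'turn',round(t/60,3),'yaw now',round(y0,1),'pos',T[:3,3].round(4))
def masks(im,cond,mn=8):
    h=cv2.cvtColor(im,cv2.COLOR_RGB2HSV); m=cv2.inRange(h,np.array(cond[0]),np.array(cond[1]))
    n,l,s,c=cv2.connectedComponentsWithStats(m)
    return [(c[i].round(1).tolist(),s[i].tolist()) for i in range(1,n) if s[i][4]>=mn]
E
python3 - <<'E'
from h import *
k=1.5625
P=lambda n,x,y,z: onz(n,(x/k,y/k),z).round(3)
print('roof',[P('top',*c,.16) for c in((280,212),(378,290),(297,395),(195,310))])
print('roof scene',[P('scene',*c,.16) for c in((528,203),(570,272),(437,284),(410,213))])
def t2(a,b): 
    p,e=tri([ray('top',(a[0]/k,a[1]/k)),ray('scene',(b[0]/k,b[1]/k))]); return p.round(3),np.round(e,4)
print('cover knob',t2((267,287),(506,226)))
print('stay knob',t2((399,290),(418,280)))
print('pin',t2((345,298),(446,255)))
for n,a,b in(('blue',(564,305),(268,427)),('green',(513,346),(284,370)),('yellow',(564,352),(233,393))): print(n,t2(a,b))
print('red bottle',P('top',504,233,.06),'blueb',P('top',172,358,.06),'jar',P('top',195,398,.08))
print('mat',[P('top',*c,.003) for c in((481,275),(593,278),(593,391),(477,388))])
print('door free',P('top',417,341,.16), 'hinge',P('top',302,397,.16))
T=tool();print(r.get_state()['tcp_pos'])
E
```

```text
roof [array([0.734, 0.229, 0.16 ]), array([0.563, 0.014, 0.16 ]), array([0.34, 0.18, 0.16]), array([0.518, 0.403, 0.16 ])]
roof scene [array([0.524, 0.4  , 0.16 ]), array([0.738, 0.234, 0.16 ]), array([0.564, 0.019, 0.16 ]), array([0.349, 0.178, 0.16 ])]
cover knob (array([0.564, 0.247, 0.187]), array([0.0017, 0.0017]))
stay knob (array([ 0.557, -0.031,  0.195]), array([0.0003, 0.0003]))
pin (array([0.539, 0.08 , 0.187]), array([0.0023, 0.0023]))
blue (array([ 0.544, -0.399,  0.082]), array([0.0014, 0.0014]))
green (array([ 0.452, -0.287,  0.071]), array([0.0034, 0.0034]))
yellow (array([ 0.439, -0.395,  0.085]), array([0.0012, 0.0012]))
red bottle [ 0.716 -0.271  0.06 ] blueb [0.423 0.481 0.06 ] jar [0.334 0.418 0.08 ]
mat [array([ 0.629, -0.223,  0.003]), array([ 0.623, -0.487,  0.003]), array([ 0.358, -0.476,  0.003]), array([ 0.363, -0.21 ,  0.003])]
door free [ 0.454 -0.069  0.16 ] hinge [0.336 0.17  0.16 ]
[ 0.16675692 -0.65370147  0.22582076]
```

Request:
step_arm(plan=[[-0.79, 0.42, -0.34, 0, 87], [-0.79, 0.42, -0.34, 0, 87], [-0.79, 0.42, -0.34, 0, 87], [-0.79, 0.42, -0.34, 0, 87], [-0.79, 0.42, -0.34, 0, 87], [-0.79, 0.42, -0.34, 0, 87], [-0.79, 0.42, -0.34, 0, 87]])

```text
time_s: 0.73
tcp_pos: [0.3361, -0.5013, 0.3145]
eef_rot: [-179.8, 0.2, -165.5]
contact_force: [0.0, -0.9, 0.8]
gripper_width: 0.0868
gripper_force: 0.0
```

Request:
step_arm(plan=[[-0.79, 0.42, -0.34, 0, 87], [-0.79, 0.42, -0.34, 0, 87], [-0.79, 0.42, -0.34, 0, 87], [-0.79, 0.42, -0.34, 0, 87], [-0.79, 0.42, -0.34, 0, 87], [-0.79, 0.42, -0.34, 0, 87], [-0.79, 0.42, -0.34, 0, 87], [-0.79, 0.42, -0.34, 0, 87], [-0.79, 0.42, -0.34, 0, 87]])

```text
time_s: 1.48
tcp_pos: [0.4974, -0.3528, 0.3959]
eef_rot: [180.0, -0.1, -165.7]
contact_force: [-1.0, -0.9, 0.2]
gripper_width: 0.0874
gripper_force: 0.0
```

```bash
python3 - <<'E'
from h import *
im,T=cap('wrist','w1.png');np.save('w1T.npy',T)
go((.5,.1,.42))
E
```

```text
shift shares [-0.459  1.754 -0.096] turn 0.0 yaw now -165.7 pos [ 0.497  -0.3532  0.3958]
```

View pics/w1.png

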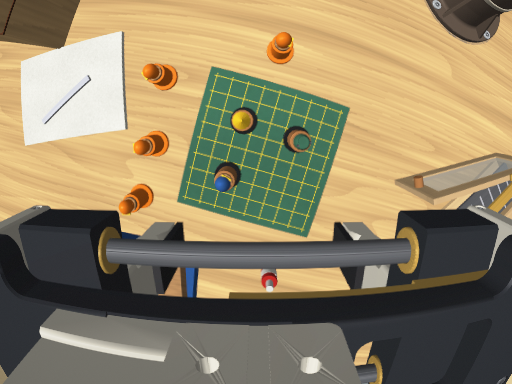

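Wrist view from above: yellow roof at (242,119), green at (298,139) and blue at (226,178) stand on the mat. There is no red bust, so holders 2, 3 and 4 are present.

Request:
step_arm(plan=[[-0.42, 0.99, -0.05, 0, 87], [-0.42, 0.99, -0.05, 0, 87], [-0.42, 0.99, -0.05, 0, 87], [-0.42, 0.99, -0.05, 0, 87], [-0.42, 0.99, -0.05, 0, 87], [-0.42, 0.99, -0.05, 0, 87], [-0.42, 0.99, -0.05, 0, 87], [-0.42, 0.99, -0.05, 0, 87]])

```text
time_s: 2.2
tcp_pos: [0.5381, -0.0849, 0.4088]
eef_rot: [180.0, 0.0, -165.6]
contact_force: [-0.4, -0.1, 0.1]
gripper_width: 0.0872
gripper_force: 0.0
```

Request:
step_arm(plan=[[-0.42, 0.99, -0.05, 0, 87], [-0.42, 0.99, -0.05, 0, 87], [-0.42, 0.99, -0.05, 0, 87], [-0.42, 0.99, -0.05, 0, 87], [-0.42, 0.99, -0.05, 0, 87], [-0.42, 0.99, -0.05, 0, 87], [-0.42, 0.99, -0.05, 0, 87], [-0.42, 0.99, -0.05, 0, 87], [-0.42, 0.99, -0.05, 0, 87], [-0.42, 0.99, -0.05, 0, 87]])

```text
time_s: 3.03
tcp_pos: [0.5789, 0.1772, 0.4213]
eef_rot: [-180.0, -0.0, -165.8]
contact_force: [0.7, 0.5, 0.5]
gripper_width: 0.0872
gripper_force: 0.0
```

```bash
python3 - <<'E'
from h import *
im,T=cap('wrist','w2.png');np.save('w2T.npy',T)
cv2.imwrite('pics/w2b.png',cv2.resize(cv2.imread('pics/w2.png')[:300],(800,469),interpolation=cv2.INTER_CUBIC))
print(T)
E
```

```text
[[-9.69254036e-01 -2.46061686e-01 -5.10843031e-04  5.78905183e-01]
 [-2.46061358e-01  9.69254049e-01 -6.29032442e-04  1.77152810e-01]
 [ 6.49917459e-04 -4.83993503e-04 -9.99999672e-01  4.21275481e-01]
 [ 0.00000000e+00  0.00000000e+00  0.00000000e+00  1.00000000e+00]]
```

View pics/w2b.png

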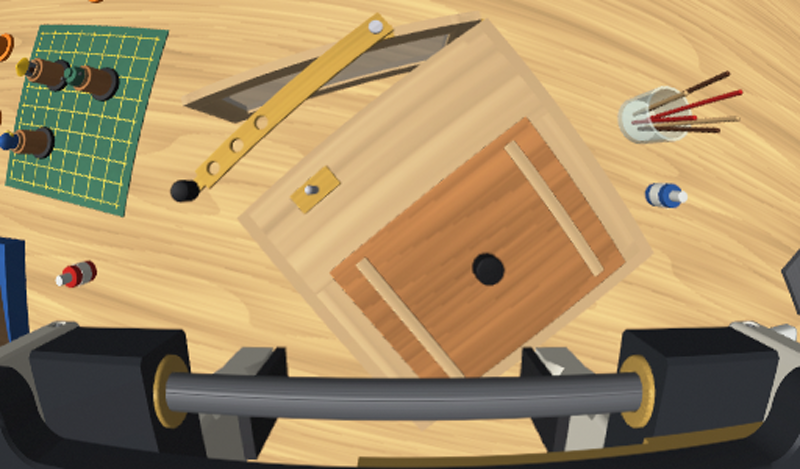

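The wrist view is clear (800-wide): cover knob at (489,268), pin top at (311,188), stay pivot at (376,25), its holes at (261,122), (237,145) and (214,167), and the stay knob at (184,190). Roof corners are at (238,215), (487,18) and (652,250).

```bash
python3 - <<'E'
from h import *
T=np.load('w2T.npy');k=1.5625
Q=lambda x,y,z: onz('wrist',(x/k,y/k),z,T)
print('roof',[Q(*c,.16).round(4) for c in((238,215),(487,18),(652,250))])
cc=[Q(*c,.166) for c in((330,270),(528,118),(625,262))]
print('cover corners',np.round(cc,4),'c',((cc[0]+cc[2])/2).round(4))
v=cc[1]-cc[0];w=cc[2]-cc[1];print('len',np.linalg.norm(v),np.linalg.norm(w),'yaw',np.degrees(np.arctan2(-v[0],v[1])),np.degrees(np.arctan2(w[1],w[0])))
print('knob top',Q(489,268,.194),'pin',Q(311,188,.192))
print('holes',[Q(*c,.179).round(4) for c in((261,122),(237,145),(214,167))],'pivot',Q(376,25,.18).round(4),'kn',Q(184,188,.205).round(4))
def m2(px,b): p,e=tri([ray('wrist',(px[0]/k,px[1]/k),T),ray('top',(b[0]/k,b[1]/k))]); return p.round(4),np.round(e,4)
print('knob2',m2((489,268),(267,287)),'stayknob',m2((184,187),(399,290)))
T1=np.load('w1T.npy')
im=cv2.cvtColor(cv2.imread('pics/w1.png'),cv2.COLOR_BGR2RGB)
print('yel',masks(im[:225],((20,150,120),(32,255,255)),40));print('blu',masks(im[:225],((105,120,60),(125,255,255)),30))
# cover mask
E
```

```text
roof [array([0.572 , 0.0159, 0.16  ]), array([0.3363, 0.195 , 0.16  ]), array([0.5017, 0.4153, 0.16  ])]
cover corners [[0.6013 0.1143 0.166 ]
 [0.4215 0.2528 0.166 ]
 [0.5219 0.3855 0.166 ]] c [0.5616 0.2499 0.166 ]
len 0.22691725677680197 0.16636829130618305 yaw 52.38227771730309 52.88912136148888
knob top [0.56037317 0.24782672 0.194     ] pin [0.53144408 0.08583336 0.192     ]
holes [array([0.484 , 0.0249, 0.179 ]), array([0.5081, 0.0076, 0.179 ]), array([ 0.5313, -0.01  ,  0.179 ])] pivot [0.3777 0.1021 0.18  ] kn [ 0.5528 -0.0236  0.205 ]
knob2 (array([0.5563, 0.2394, 0.2245]), array([0.0016, 0.0016])) stayknob (array([ 0.5551, -0.0307,  0.192 ]), array([0.0018, 0.0018]))
yel [([240.8, 120.0], [232, 112, 18, 17, 244]), ([501.7, 198.9], [488, 183, 24, 29, 279])]
blu [([221.9, 183.8], [215, 177, 15, 15, 165])]
```

Request:
step_arm(plan=[[0, 0.3, 0.3, 0, 60], [0, 0.3, 0.68, 0, 60], [0, 0.3, 0.68, 0, 60], [0, 0.3, 0.68, 0, 60], [0, 0.3, 0.68, 0, 60], [0, 0.3, 0.68, 0, 60], [0, 0.3, 0.68, 0, 60], [0, 0.3, 0.68, 0, 60], [0, 0.3, 0.68, 0, 60]])

```text
time_s: 3.83
tcp_pos: [0.5616, 0.2509, 0.2544]
eef_rot: [179.9, 0.2, -165.7]
contact_force: [0.6, 0.6, -0.1]
gripper_width: 0.0598
gripper_force: 0.0
```

```bash
python3 - <<'E'
from h import *
print(onz('top',(400/1.5625,137/1.5625),0))
im,T=cap('wrist','w3.png');np.save('w3T.npy',T)
go((.561,.249,.171))
# predicted pixels of the cover knob top/bottom and which pixels are dark near there
print(proj('wrist',(.561,.249,.194),T),proj('wrist',(.561,.249,.166),T))
im,T=cap('scene','s3.png');print(proj('scene',(.561,.249,.194)))
E
```

```text
[ 0.97552397 -0.02881548  0.        ]
shift shares [ 0.005 -0.008  0.333] turn 0.0 yaw now -165.7 pos [0.5614 0.251  0.2542]
[255.53903859 207.54198787] [255.74335844 197.93657136]
[323.10729745 142.41572492]
```

View pics/w3.png

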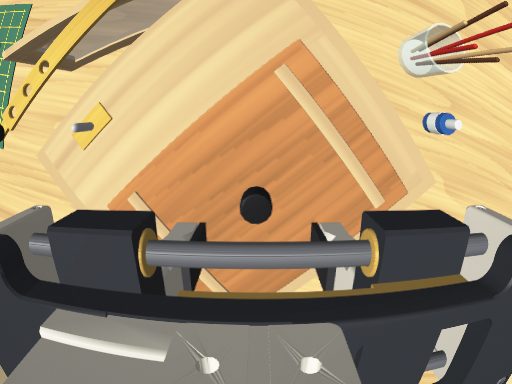

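The knob, centred at about (256,206), matches the prediction, so I descend and grip it.

Request:
step_arm(plan=[[0, 0, 0.15, 0, 60], [0, 0, 0.33, 0, 60], [0, 0, 0.33, 0, 60], [0, 0, 0.33, 0, 15], [0, 0, 0.33, 0, 15], [0, 0, 0.33, 0, 15], [0, 0, 0.33, 0, 15], [0, 0, 0.33, 0, 15], [0, 0, 0.33, 0, 15], [0, 0, 0.33, 0, 15], [0, 0, 0.33, 0, 15], [0, 0, 0.33, 0, 15]], newtons=40)

```text
time_s: 4.93
tcp_pos: [0.5605, 0.251, 0.1698]
eef_rot: [-180.0, 0.0, -165.7]
contact_force: [0.1, -2.9, 4.9]
gripper_width: 0.025
gripper_force: 40.0
```

Request:
step_arm(plan=[[0, 0, 0, 0, 15], [0, 0, -0.05, 0, 15], [0, 0, -0.1, 0, 15], [0, 0, -0.2, 0, 15], [0, 0, -0.3, 0, 15], [0, 0, -0.4, 0, 15], [0, 0, -0.4, 0, 15], [0, 0, -0.4, 0, 15], [0, 0, -0.4, 0, 15]])

```text
time_s: 5.68
tcp_pos: [0.5594, 0.2513, 0.2677]
eef_rot: [180.0, -0.1, -165.7]
contact_force: [-1.3, 0.6, -3.5]
gripper_width: 0.0249
gripper_force: 40.0
```

```bash
python3 - <<'E'
from h import *
go((.71,-.085,.275)); go((.71,-.085,.025))
E
```

```text
shift shares [-0.251 -1.452 -0.03 ] turn 0.0 yaw now -165.7 pos [0.5594 0.2513 0.2677]
shift shares [-0.253 -1.453  0.97 ] turn 0.0 yaw now -165.7 pos [0.5594 0.2513 0.2677]
```

Request:
step_arm(plan=[[-0.03, -0.15, -0.02, 0, 15], [-0.06, -0.3, -0.02, 0, 15], [-0.12, -0.45, -0.02, 0, 15], [-0.12, -0.6, -0.02, 0, 15], [-0.12, -0.72, -0.02, 0, 15], [-0.12, -0.72, -0.02, 0, 15]])

```text
time_s: 6.18
tcp_pos: [0.6338, 0.0794, 0.2715]
eef_rot: [-179.9, -0.3, -165.9]
contact_force: [0.2, 1.0, -2.5]
gripper_width: 0.0251
gripper_force: 40.0
```

Request:
step_arm(plan=[[-0.03, -0.15, 0, 0, 15], [-0.06, -0.3, 0, 0, 15], [-0.12, -0.45, 0, 0, 15], [-0.13, -0.6, 0, 0, 15], [-0.13, -0.73, 0, 0, 15], [-0.13, -0.73, 0.2, 0, 15], [-0.13, -0.73, 0.35, 0, 15], [-0.13, -0.73, 0.5, 0, 15], [-0.13, -0.73, 0.65, 0, 15], [-0.13, -0.73, 0.75, 0, 15], [-0.13, -0.73, 0.8, 0, 15], [-0.13, -0.73, 0.8, 0, 15]])

```text
time_s: 7.18
tcp_pos: [0.7074, -0.0845, 0.0688]
eef_rot: [179.9, -0.5, -165.7]
contact_force: [-0.3, 0.1, -3.1]
gripper_width: 0.0253
gripper_force: 40.0
```

```bash
python3 - <<'E'
from h import *
go((.71,-.085,.016));print(r.get_state()['contact_force'])
E
```

```text
shift shares [-0.011 -0.005  0.211] turn 0.0 yaw now -165.7 pos [ 0.7074 -0.0845  0.0688]
[-0.30751393  0.10527349 -3.07148965]
```

Request:
step_arm(plan=[[0, 0, 0.1, 0, 15], [0, 0, 0.17, 0, 15], [0, 0, 0.2, 0, 15], [0, 0, 0.207, 0, 15], [0, 0, 0.207, 0, 15], [0, 0, 0.207, 0, 15]])

```text
time_s: 7.68
tcp_pos: [0.7116, -0.0844, 0.0242]
eef_rot: [-180.0, 0.1, -165.7]
contact_force: [-0.5, -0.2, -3.1]
gripper_width: 0.0251
gripper_force: 40.0
```

Request:
step_arm(plan=[[0, 0, 0, 0, 55], [0, 0, 0, 0, 55], [0, 0, 0, 0, 55], [0, 0, 0, 0, 55], [0, 0, -0.1, 0, 55], [0, 0, -0.25, 0, 55], [0, 0, -0.4, 0, 55], [0, 0, -0.6, 0, 55], [0, 0, -0.75, 0, 55], [0, 0, -0.75, 0, 55]])

```text
time_s: 8.52
tcp_pos: [0.7142, -0.0851, 0.2204]
eef_rot: [-179.7, 0.7, -165.6]
contact_force: [1.5, -0.3, 2.9]
gripper_width: 0.055
gripper_force: 0.0
```

```bash
python3 - <<'E'
from h import *
T1=np.load('w1T.npy')
# holder candidates from w1 (wrist over mat) with top view, refine
def t2(w,t,k=1.5625):
    p,e=tri([ray('wrist',w,T1),ray('top',(t[0]/k,t[1]/k))]);return p.round(4),np.round(e,4)
print('blue',t2((221.9,183.8),(564,305)),'yellow',t2((240.8,120),(564,352)))
print('foot circles? blue',onz('wrist',(228,175),.1,T1))
print('yel top',onz('wrist',(240.8,120),.10,T1),'blue',onz('wrist',(221.9,183.8),.095,T1),'green',onz('wrist',(298,139),.09,T1))
a=cv2.imread('pics/w1.png')[55:245,170:360];cv2.imwrite('pics/mat.png',cv2.resize(a,None,fx=3.1,fy=3.1,interpolation=cv2.INTER_CUBIC))
go((.5,-.3,.40),142.7)
E
```

```text
blue (array([ 0.5478, -0.4012,  0.0699]), array([0.0008, 0.0008])) yellow (array([ 0.4391, -0.395 ,  0.0819]), array([0.001, 0.001]))
foot circles? blue [ 0.52533958 -0.39342291  0.1       ]
yel top [ 0.43799051 -0.39439875  0.1       ] blue [ 0.54255418 -0.39992166  0.095     ] green [ 0.44442936 -0.30139733  0.09      ]
shift shares [ 1.034 -0.623 -0.729] turn 0.861 yaw now -165.6 pos [ 0.7142 -0.0851  0.2204]
```

View pics/mat.png

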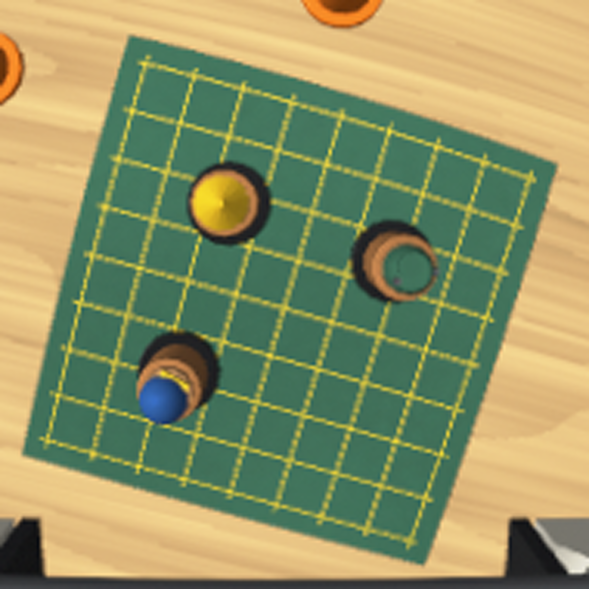

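The crop confirms three holders: holder4 (yellow roof) at (228,202), holder2 (green turret) at (400,262) and holder3 (blue helmet, yellow visor) at (175,375). The orange ones outside the mat are the look-alikes. I'll take green first.

Request:
step_arm(plan=[[0.63, -0.28, 0, 0.86, 60], [0.63, -0.28, 0, 0.86, 60], [0.63, -0.28, 0, 0.86, 60], [0.63, -0.28, 0, 0.86, 60], [0.63, -0.28, 0, 0.86, 60], [0.63, -0.28, 0, 0.86, 60], [0.63, -0.28, 0, 0.86, 60], [0.63, -0.28, 0, 0.86, 60], [0.63, -0.28, 0, 0.86, 60], [0.63, -0.28, 0, 0.86, 60]])

```text
time_s: 9.35
tcp_pos: [0.5751, -0.1913, 0.21]
eef_rot: [180.0, 0.0, 142.8]
contact_force: [-0.7, 1.1, -0.1]
gripper_width: 0.06
gripper_force: 0.0
```

Request:
step_arm(plan=[[0.17, -0.67, 0, 0, 60], [0.17, -0.67, 0, 0, 60], [0.17, -0.67, 0, 0, 60], [0.17, -0.67, 0, 0, 60], [0.17, -0.67, 0, 0, 60], [0.17, -0.67, 0, 0, 60], [0.17, -0.67, 0, 0, 60], [0.17, -0.67, 0, 0, 60]])

```text
time_s: 10.02
tcp_pos: [0.4406, -0.2985, 0.2099]
eef_rot: [180.0, 0.0, 142.8]
contact_force: [-0.2, -0.1, 0.3]
gripper_width: 0.06
gripper_force: 0.0
```

```bash
python3 - <<'E'
from h import *
im,T=cap('wrist','w4.png');np.save('w4T.npy',T)
T1=np.load('w1T.npy')
print('feet w1',[onz('wrist',c,.013,T1).round(4) for c in((244.5,120.8),(296.5,139.5),(227.7,175))])
for c in((.444,-.301),(.439,-.394),(.543,-.40)): print(proj('wrist',(*c,.013),T),proj('wrist',(*c,.105),T))
go((.444,-.301,.05),142.7);print(r.get_state()['joints'])
top,_=cap('top','t4.png')
a=cv2.imread('pics/t4.png')[130:290,170:400];cv2.imwrite('pics/t4b.png',cv2.resize(a,None,fx=3,fy=3,interpolation=cv2.INTER_CUBIC))
E
```

```text
feet w1 [array([ 0.4392, -0.3933,  0.013 ]), array([ 0.4483, -0.2935,  0.013 ]), array([ 0.5436, -0.3995,  0.013 ])]
[258.65980722 179.11158854] [258.93147626 198.94782892]
[198.34726907 219.51017427] [181.18172984 249.69129319]
[244.77538607 279.05972288] [241.57291664 320.59161868]
shift shares [-0.017 -0.001  0.639] turn 0.002 yaw now 142.8 pos [ 0.4407 -0.2983  0.2098]
[-1.29690162e+01  7.79043086e+00 -1.87340817e+01 -1.67343872e-04
 -6.34658035e+01 -1.14239494e+02]
```

View pics/w4.png

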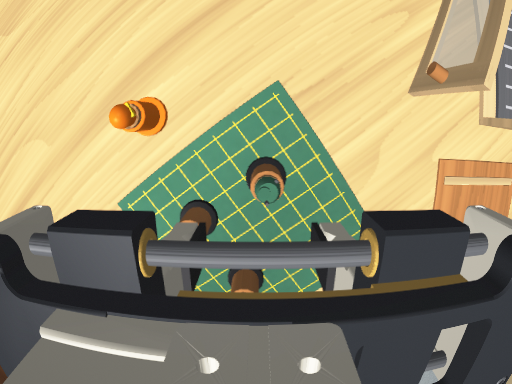

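Green foot is centred near (266,174) and its top near (267,190). This yaw would run joint 6 near its limit over the cabinet, so I turn the tool by half a turn, which gives the same grasp.

Request:
step_arm(plan=[[0, 0, 0, -1, 60], [0, 0, 0, -1, 60], [0, 0, 0, -1, 60], [0, 0, 0, -1, 60], [0, 0, 0, -1, 60], [0, 0, 0, -1, 60], [0, 0, 0, -1, 60], [0, 0, 0, -1, 60], [0, 0, 0, -1, 60]])

```text
time_s: 10.87
tcp_pos: [0.4407, -0.2981, 0.2095]
eef_rot: [180.0, -0.0, -156.8]
contact_force: [0.4, -0.5, 0.1]
gripper_width: 0.0601
gripper_force: 0.0
```

Request:
step_arm(plan=[[0, 0, 0, -1, 60], [0, 0, 0, -1, 60], [0, 0, 0, -1, 60], [0, 0, 0, -1, 60], [0, 0, 0, -1, 60], [0, 0, 0, -1, 60], [0, 0, 0, -1, 60], [0, 0, 0, -1, 60], [0, 0, 0, -1, 60]])

```text
time_s: 11.62
tcp_pos: [0.4407, -0.2981, 0.2095]
eef_rot: [180.0, 0.0, -96.8]
contact_force: [-0.5, -0.5, -0.5]
gripper_width: 0.0598
gripper_force: 0.0
```

Request:
step_arm(plan=[[0, 0, 0, -1, 60], [0, 0, 0, -1, 60], [0, 0, 0, -1, 60], [0, 0, 0, -1, 60], [0, 0, 0, -1, 60], [0, 0, 0, -1, 60], [0, 0, 0, -1, 60], [0, 0, 0, -1, 60], [0, 0, 0, -1, 60], [0, 0, 0, -1, 60], [0, 0, 0, -1, 60]])

```text
time_s: 12.53
tcp_pos: [0.4404, -0.2982, 0.2096]
eef_rot: [180.0, 0.0, -37.3]
contact_force: [-0.6, 1.3, 0.0]
gripper_width: 0.06
gripper_force: 0.0
```

```bash
cat >> h.py <<'E'
def dark(im,T,z,c,rad=.06,thr=45):
    "centre of dark foot: dark pixels mapped to plane z near c, min enclosing circle"
    g=im.max(axis=2); ys,xs=np.where(g<thr); P=[]
    for x,y in zip(xs,ys):
        q=onz('wrist',(x,y),z,T)
        if np.hypot(*(q[:2]-c))<rad: P.append(q[:2])
    P=np.array(P,np.float32); 
    return None if len(P)<20 else (cv2.minEnclosingCircle(P),len(P))
E
python3 - <<'E'
from h import *
T4=np.load('w4T.npy'); print('w4 foot',onz('wrist',(266,174),.013,T4).round(4))
im4=cv2.cvtColor(cv2.imread('pics/w4.png'),cv2.COLOR_BGR2RGB)
print(dark(im4[:205],T4,.012,(.446,-.293),.035))
im1=cv2.cvtColor(cv2.imread('pics/w1.png'),cv2.COLOR_BGR2RGB);T1=np.load('w1T.npy')
for c in((.446,-.293),(.4392,-.3933),(.5436,-.3995)): print(dark(im1[:205],T1,.012,c,.035))
im,T=cap('wrist','w5.png');np.save('w5T.npy',T)
for c in((.446,-.293),(.4392,-.3933),(.5436,-.3995)): print(proj('wrist',(*c,.012),T),dark(im[:205],T,.012,c,.035))
go((.446,-.293,.05),-37.3);print(r.get_state()['joints'])
E
```

```text
w4 foot [ 0.4466 -0.2902  0.013 ]
(((0.4484356641769409, -0.29143622517585754), 0.02396961860358715), 213)
(((0.4491889774799347, -0.29279273748397827), 0.023448025807738304), 109)
(((0.4402674436569214, -0.3939482569694519), 0.023775875568389893), 115)
(((0.5442467927932739, -0.39870375394821167), 0.02370319701731205), 123)
[251.35231687 173.10152556] (((0.4481316804885864, -0.2934475839138031), 0.023760439828038216), 222)
[321.0342616  128.28082491] (((0.439208447933197, -0.3934905529022217), 0.023809848353266716), 175)
[272.76088312  55.77783021] (((0.5430408716201782, -0.39774811267852783), 0.024085629731416702), 71)
shift shares [ 0.005 -0.031  0.638] turn -0.001 yaw now -37.4 pos [ 0.4403 -0.2983  0.2096]
[-1.29844258e+01  7.78313394e+00 -1.87648806e+01 -1.63582403e-03
 -6.34733817e+01  6.56298725e+01]
```

View pics/w5.png

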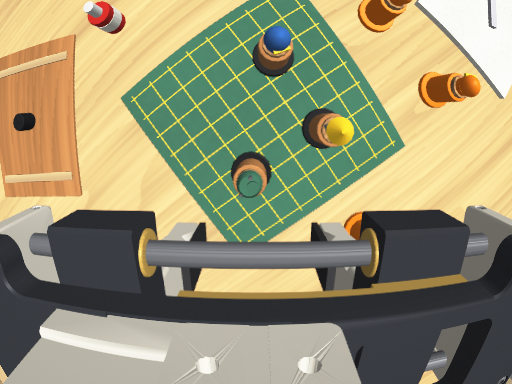

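Request:
step_arm(plan=[[0.012, -0.037, 0.1, 0, 60], [0.012, -0.037, 0.2, 0, 60], [0.012, -0.037, 0.35, 0, 60], [0.012, -0.037, 0.5, 0, 60], [0.012, -0.037, 0.6, 0, 60], [0.012, -0.037, 0.634, 0, 60], [0.012, -0.037, 0.634, 0, 60], [0.012, -0.037, 0.634, 0, 60]], newtons=25)

```text
time_s: 13.25
tcp_pos: [0.4485, -0.2934, 0.052]
eef_rot: [180.0, -0.0, -37.3]
contact_force: [-0.6, -1.1, 0.2]
gripper_width: 0.0601
gripper_force: 0.0
```

Request:
step_arm(plan=[[0, 0, 0, 0, 30], [0, 0, 0, 0, 30], [0, 0, 0, 0, 30], [0, 0, 0, 0, 30], [0, 0, 0, 0, 30], [0, 0, -0.1, 0, 30], [0, 0, -0.25, 0, 30], [0, 0, -0.4, 0, 30], [0, 0, -0.6, 0, 30], [0, 0, -0.75, 0, 30], [0, 0, -0.9, 0, 30], [0, 0, -0.9, 0, 30]])

```text
time_s: 14.25
tcp_pos: [0.4509, -0.2951, 0.2857]
eef_rot: [-179.8, -0.8, -37.2]
contact_force: [1.1, 0.1, -0.3]
gripper_width: 0.0351
gripper_force: 25.0
```

```bash
python3 - <<'E'
from h import *
im,T=cap('scene','s6.png');
c=np.array([.5616,.2490]);u=np.array([.606,.7955]);v=np.array([-.7955,.606])
go((*(c+.065*v),.28),-37.3); print('place',c+.065*v, c,c-.065*v)
E
```

```text
shift shares [-1.22e+00 -2.00e+00  1.00e-03] turn 0.0 yaw now -37.3 pos [ 0.4498 -0.2941  0.2814]
place [0.5098925 0.28839  ] [0.5616 0.249 ] [0.6133075 0.20961  ]
```

Request:
step_arm(plan=[[-0.03, -0.05, 0, 0, 30], [-0.09, -0.15, 0, 0, 30], [-0.16, -0.27, 0, 0, 30], [-0.24, -0.4, 0, 0, 30], [-0.33, -0.54, 0, 0, 30], [-0.42, -0.68, 0, 0, 30], [-0.51, -0.83, 0, 0, 30], [-0.6, -0.98, 0, 0, 30]])

```text
time_s: 14.97
tcp_pos: [0.4754, -0.0097, 0.2755]
eef_rot: [180.0, 0.1, -37.3]
contact_force: [1.4, -0.6, -1.0]
gripper_width: 0.0352
gripper_force: 25.0
```

Request:
step_arm(plan=[[-0.09, -0.15, 0, 0, 30], [-0.18, -0.3, 0, 0, 30], [-0.27, -0.45, 0, 0, 30], [-0.36, -0.6, 0, 0, 30], [-0.44, -0.73, 0, 0, 30], [-0.5, -0.83, 0, 0, 30], [-0.55, -0.92, 0, 0, 30], [-0.59, -0.98, 0, 0, 30], [-0.61, -1, 0, 0, 30], [-0.61, -1, 0, 0, 30], [-0.61, -1, 0, 0, 30]])

```text
time_s: 15.88
tcp_pos: [0.5061, 0.279, 0.2757]
eef_rot: [179.9, 0.0, -37.3]
contact_force: [0.2, -0.4, -2.1]
gripper_width: 0.0353
gripper_force: 25.0
```

```bash
python3 - <<'E'
from h import *
im,T=cap('wrist','w6.png');np.save('w6T.npy',T)
go((.510,.288,.097),-37.3);print(r.get_state()['joints'])
E
```

```text
shift shares [-0.011 -0.039  0.716] turn -0.0 yaw now -37.3 pos [0.5063 0.2786 0.2761]
[ 4.82057425e+01  9.82471869e+00 -7.41841080e+00 -4.51491300e-03
 -7.27995927e+01  4.47816442e+00]
```

View pics/w6.png

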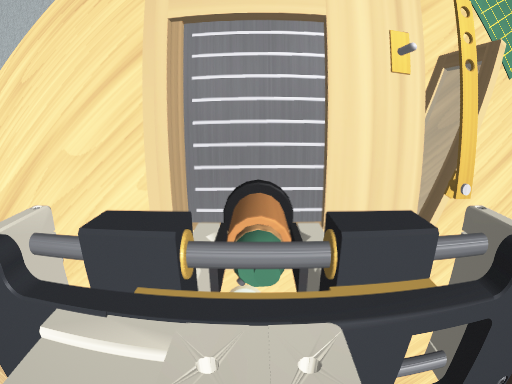

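The open cabinet is in view: opening corners at (168,19) and (326,16), rack below, and the holder hanging upright at (258,225).

```bash
python3 - <<'E'
from h import *
T=np.load('w6T.npy');u=np.array([.606,.7955]);v=np.array([-.7955,.606])
a=onz('wrist',(168,19),.16,T);b=onz('wrist',(326,16),.16,T);d=a-b;print(a,b,np.linalg.norm(d),np.degrees(np.arctan2(d[1],d[0])))
print('centre',(a+b)[:2]/2+.105*v)
e=onz('wrist',(326,150),.16,T);print('right edge x rel c', (e[:2]-np.array([.561,.25]))@u)
p=onz('wrist',(411,46),.192,T);print('pin',p, 'hole2',onz('wrist',(468,38),.179,T),onz('wrist',(464,188),.18,T))
E
```

```text
[0.69060676 0.24493034 0.16      ] [0.60091305 0.12576047 0.16      ] 0.14915233416854143 53.032896569599984
centre [0.5622324 0.2489754]
right edge x rel c -0.07461119311729573
pin [0.53442809 0.08694722 0.192     ] hole2 [0.50729579 0.00665098 0.179     ] [0.38101593 0.1021435  0.18      ]
```

Request:
step_arm(plan=[[-0.01, -0.04, 0.08, 0, 30], [-0.01, -0.04, 0.2, 0, 30], [-0.01, -0.04, 0.34, 0, 30], [-0.01, -0.04, 0.48, 0, 30], [-0.01, -0.04, 0.6, 0, 30], [-0.01, -0.04, 0.68, 0, 30], [-0.01, -0.04, 0.71, 0, 30], [-0.01, -0.04, 0.716, 0, 30], [-0.01, -0.04, 0.716, 0, 30], [-0.01, -0.04, 0.716, 0, 30]])

```text
time_s: 16.77
tcp_pos: [0.5117, 0.2896, 0.0992]
eef_rot: [-179.8, -0.0, -37.3]
contact_force: [0.8, 1.2, -1.6]
gripper_width: 0.0349
gripper_force: 25.0
```

```bash
python3 - <<'E'
from h import *
go((.510,.288,.096),-37.3);s=r.get_state();print(s['contact_force'],s['moment'])
E
```

```text
shift shares [-0.002  0.009  0.013] turn 0.0 yaw now -37.3 pos [0.5117 0.2896 0.0992]
[ 0.77051181  1.15296923 -1.58262999] [-0.03730286  0.13052232 -0.06295039]
```

Request:
step_arm(plan=[[0, 0, 0.01, 0, 30], [0, 0, 0.01, 0, 30], [0, 0, 0.01, 0, 40], [0, 0, 0.01, 0, 50], [0, 0, 0.01, 0, 50], [0, 0, 0.01, 0, 50], [0, 0, -0.1, 0, 50], [0, 0, -0.2, 0, 50], [0, 0, -0.35, 0, 50], [0, 0, -0.55, 0, 50], [0, 0, -0.7, 0, 50], [0, 0, -0.7, 0, 50]])

```text
time_s: 17.77
tcp_pos: [0.5136, 0.2909, 0.2813]
eef_rot: [-179.3, -0.2, -37.2]
contact_force: [0.2, 1.0, 1.2]
gripper_width: 0.05
gripper_force: 0.0
```

```bash
python3 - <<'E'
from h import *
im,T=cap('top','t7.png')
print(proj('top',(.51,.288,.146)),[proj('top',(*c,.1)) for c in((.4397,-.3937),(.5436,-.3982))])
a=cv2.imread('pics/t7.png');x=np.hstack([cv2.resize(a[120:260,110:250],(400,400)),cv2.resize(a[150:290,280:420],(400,400))]);cv2.imwrite('pics/t7b.png',x)
print('yel',masks(im[150:270,300:390],((18,120,90),(34,255,255)),5),'blu',masks(im[150:270,300:390],((100,90,40),(128,255,255)),5))
go((.4397,-.3937,.22),-37.3)
E
```

```text
[160.16481762 201.46717493] [array([361.93098403, 224.87224778]), array([362.23745885, 194.76884138])]
yel [([61.8, 75.1], [58, 71, 9, 10, 66])] blu [([66.4, 1.8], [63, 0, 8, 5, 37]), ([88.2, 1.6], [87, 1, 3, 2, 5]), ([62.7, 44.1], [60, 42, 6, 5, 26])]
shift shares [1.424 2.358 0.215] turn 0.001 yaw now -37.3 pos [0.5127 0.2907 0.2785]
```

View pics/t7b.png

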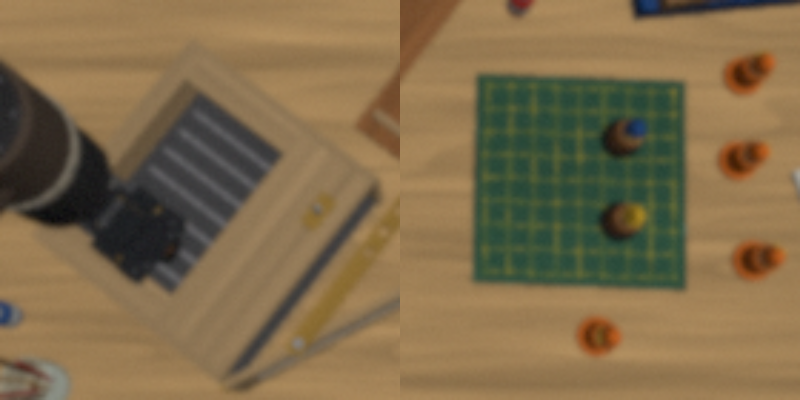

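Request:
step_arm(plan=[[0.475, 0.786, 0, 0, 60], [0.475, 0.786, 0, 0, 60], [0.475, 0.786, 0, 0, 60], [0.475, 0.786, 0, 0, 60], [0.475, 0.786, 0, 0, 60], [0.475, 0.786, 0, 0, 60]])

```text
time_s: 18.32
tcp_pos: [0.4847, 0.0577, 0.2722]
eef_rot: [180.0, 0.0, -37.3]
contact_force: [-0.1, 0.3, -0.9]
gripper_width: 0.0597
gripper_force: 0.0
```

Request:
step_arm(plan=[[0.475, 0.786, 0, 0, 60], [0.475, 0.786, 0, 0, 60], [0.475, 0.786, 0, 0, 60], [0.475, 0.786, 0, 0, 60], [0.475, 0.786, 0, 0, 60], [0.475, 0.786, 0, 0, 60]])

```text
time_s: 18.82
tcp_pos: [0.4603, -0.1705, 0.272]
eef_rot: [180.0, 0.0, -37.4]
contact_force: [-0.7, 0.6, 1.3]
gripper_width: 0.0599
gripper_force: 0.0
```

Request:
step_arm(plan=[[0.475, 0.786, 0.2, 0, 60], [0.475, 0.786, 0.2, 0, 60], [0.475, 0.786, 0.2, 0, 60], [0.475, 0.786, 0.2, 0, 60], [0.475, 0.786, 0.2, 0, 60], [0.475, 0.786, 0.2, 0, 60], [0.475, 0.786, 0.2, 0, 60], [0.475, 0.786, 0.2, 0, 60], [0.475, 0.786, 0.2, 0, 60]])

```text
time_s: 19.57
tcp_pos: [0.4367, -0.3954, 0.2219]
eef_rot: [180.0, 0.0, -37.3]
contact_force: [0.1, 0.6, 0.3]
gripper_width: 0.06
gripper_force: 0.0
```

```bash
python3 - <<'E'
from h import *
im,T=cap('wrist','w8.png');np.save('w8T.npy',T)
for c in((.4397,-.3937),(.5436,-.3982)): print(proj('wrist',(*c,.012),T),dark(im[:205],T,.012,c,.035))
go((.4397,-.3937,.051),-37.3)
tp,_=cap('top','t8.png')
print('top green',proj('top',(.511,.289,.13)),masks(tp[170:230,130:190],((60,60,20),(90,255,255)),5))
sc,_=cap('scene','s8.png');print('scene green',proj('scene',(.511,.289,.13)))
a=cv2.imread('pics/t8.png');b=cv2.imread('pics/s8.png');x=np.hstack([cv2.resize(a[120:260,110:250],(400,400),interpolation=cv2.INTER_CUBIC),cv2.resize(b[110:230,250:370],(400,400),interpolation=cv2.INTER_CUBIC)]);cv2.imwrite('pics/t8b.png',x)
E
```

```text
[255.07620638 171.20094117] (((0.43894341588020325, -0.39498692750930786), 0.024139780551195145), 275)
[206.72662882 103.5843452 ] (((0.5431605577468872, -0.40018531680107117), 0.02426300011575222), 284)
shift shares [ 0.005 -0.011  0.685] turn 0.001 yaw now -37.3 pos [ 0.437  -0.395   0.2223]
top green [160.95524691 201.86781498] [([31.0, 32.0], [28, 30, 7, 5, 25])]
scene green [316.32214467 147.70985901]
```

View pics/t8b.png

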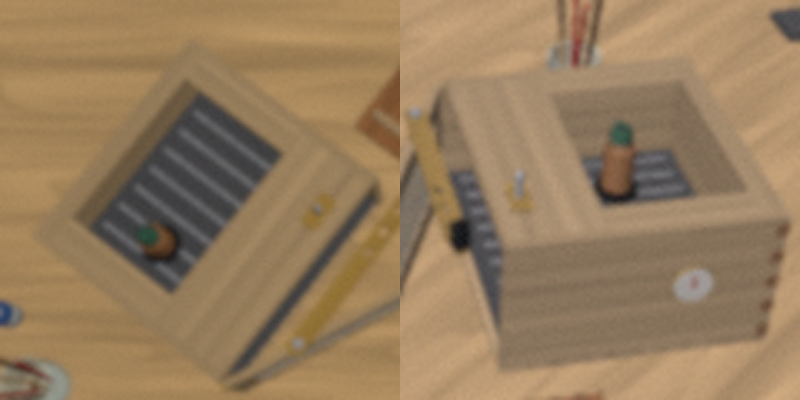

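Green stands upright on the rack (crop (155,240) in the left panel, (618,160) in the right). Next is the yellow-roof holder.

Request:
step_arm(plan=[[0.006, -0.007, 0.1, 0, 60], [0.006, -0.007, 0.2, 0, 60], [0.006, -0.007, 0.35, 0, 60], [0.006, -0.007, 0.5, 0, 60], [0.006, -0.007, 0.63, 0, 60], [0.006, -0.007, 0.685, 0, 60], [0.006, -0.007, 0.685, 0, 60], [0.006, -0.007, 0.685, 0, 60]])

```text
time_s: 20.38
tcp_pos: [0.4396, -0.3945, 0.0513]
eef_rot: [180.0, 0.0, -37.2]
contact_force: [0.5, -0.8, 0.3]
gripper_width: 0.0599
gripper_force: 0.0
```

Request:
step_arm(plan=[[0, 0, 0, 0, 30], [0, 0, 0, 0, 30], [0, 0, 0, 0, 30], [0, 0, 0, 0, 30], [0, 0, 0, 0, 30], [0, 0, -0.1, 0, 30], [0, 0, -0.25, 0, 30], [0, 0, -0.4, 0, 30], [0, 0, -0.6, 0, 30], [0, 0, -0.75, 0, 30], [0, 0, -0.9, 0, 30], [0, 0, -0.9, 0, 30]])

```text
time_s: 21.38
tcp_pos: [0.4418, -0.3977, 0.286]
eef_rot: [-180.0, -0.8, -37.2]
contact_force: [0.9, -0.9, 0.0]
gripper_width: 0.0352
gripper_force: 25.0
```

```bash
python3 - <<'E'
from h import *
go((.562,.249,.28),-37.3)
E
```

```text
shift shares [-1.183 -2.35   0.008] turn 0.001 yaw now -37.2 pos [ 0.4418 -0.3977  0.286 ]
```

Request:
step_arm(plan=[[-0.03, -0.06, 0, 0, 30], [-0.09, -0.18, 0, 0, 30], [-0.16, -0.31, 0, 0, 30], [-0.23, -0.46, 0, 0, 30], [-0.31, -0.61, 0, 0, 30], [-0.39, -0.78, 0, 0, 30]])

```text
time_s: 21.88
tcp_pos: [0.4778, -0.1852, 0.2759]
eef_rot: [-180.0, 0.0, -37.3]
contact_force: [0.9, -0.0, -0.6]
gripper_width: 0.0349
gripper_force: 25.0
```

Request:
step_arm(plan=[[-0.08, -0.15, 0, 0, 30], [-0.15, -0.3, 0, 0, 30], [-0.23, -0.45, 0, 0, 30], [-0.31, -0.61, 0, 0, 30], [-0.39, -0.78, 0, 0, 30]])

```text
time_s: 22.3
tcp_pos: [0.5165, 0.0198, 0.2762]
eef_rot: [-180.0, -0.0, -37.3]
contact_force: [1.2, -0.7, -1.6]
gripper_width: 0.0349
gripper_force: 25.0
```

Request:
step_arm(plan=[[-0.08, -0.15, 0, 0, 30], [-0.15, -0.3, 0, 0, 30], [-0.22, -0.44, 0, 0, 30], [-0.28, -0.56, 0, 0, 30], [-0.33, -0.66, 0, 0, 30], [-0.37, -0.74, 0, 0, 30], [-0.39, -0.78, 0, 0, 30], [-0.39, -0.78, 0, 0, 30], [-0.39, -0.78, 0, 0, 30], [-0.39, -0.78, 0, 0, 30]])

```text
time_s: 23.13
tcp_pos: [0.5573, 0.2311, 0.2759]
eef_rot: [180.0, 0.0, -37.3]
contact_force: [-0.3, -0.8, -2.3]
gripper_width: 0.035
gripper_force: 25.0
```

```bash
python3 - <<'E'
from h import *
go((.562,.249,.096),-37.3)
E
```

```text
shift shares [-0.028 -0.069  0.72 ] turn -0.0 yaw now -37.3 pos [0.5573 0.2311 0.2759]
```

Request:
step_arm(plan=[[-0.014, -0.035, 0.05, 0, 30], [-0.028, -0.07, 0.12, 0, 30], [-0.028, -0.07, 0.22, 0, 30], [-0.028, -0.07, 0.36, 0, 30], [-0.028, -0.07, 0.5, 0, 30], [-0.028, -0.07, 0.62, 0, 30], [-0.028, -0.07, 0.69, 0, 30], [-0.028, -0.07, 0.72, 0, 30], [-0.028, -0.07, 0.72, 0, 30], [-0.028, -0.07, 0.72, 0, 30], [-0.028, -0.07, 0.72, 0, 30]])

```text
time_s: 24.05
tcp_pos: [0.5628, 0.2498, 0.0963]
eef_rot: [-180.0, -0.0, -37.3]
contact_force: [-0.6, 0.2, -1.8]
gripper_width: 0.0352
gripper_force: 25.0
```

Request:
step_arm(plan=[[0, 0, 0, 0, 30], [0, 0, 0, 0, 40], [0, 0, 0, 0, 50], [0, 0, 0, 0, 50], [0, 0, 0, 0, 50], [0, 0, -0.1, 0, 50], [0, 0, -0.2, 0, 50], [0, 0, -0.35, 0, 50], [0, 0, -0.55, 0, 50], [0, 0, -0.7, 0, 50], [0, 0, -0.7, 0, 50]])

```text
time_s: 24.97
tcp_pos: [0.5658, 0.2514, 0.2804]
eef_rot: [-179.3, -0.3, -37.2]
contact_force: [0.8, 1.0, 2.2]
gripper_width: 0.05
gripper_force: 0.0
```

```bash
python3 - <<'E'
from h import *
im,T=cap('top','t9.png')
print('blue pred',proj('top',(.5432,-.3992,.1)),masks(im[150:270,300:390],((100,90,40),(128,255,255)),5))
go((.5432,-.3992,.22),-37.3)
E
```

```text
blue pred [362.53275147 194.88484675] [([66.3, 1.9], [63, 0, 8, 5, 36]), ([88.2, 1.6], [87, 1, 3, 2, 5]), ([62.6, 44.2], [60, 42, 6, 5, 27])]
shift shares [1.506 2.126 0.215] turn 0.001 yaw now -37.3 pos [0.5649 0.2514 0.2775]
```

Request:
step_arm(plan=[[0.502, 0.709, 0, 0, 60], [0.502, 0.709, 0, 0, 60], [0.502, 0.709, 0, 0, 60], [0.502, 0.709, 0, 0, 60], [0.502, 0.709, 0, 0, 60], [0.502, 0.709, 0, 0, 60]])

```text
time_s: 25.52
tcp_pos: [0.554, 0.0286, 0.271]
eef_rot: [180.0, -0.0, -37.4]
contact_force: [-0.5, 0.9, -0.1]
gripper_width: 0.0597
gripper_force: 0.0
```

Request:
step_arm(plan=[[0.502, 0.709, 0, 0, 60], [0.502, 0.709, 0, 0, 60], [0.502, 0.709, 0, 0, 60], [0.502, 0.709, 0, 0, 60], [0.502, 0.709, 0, 0, 60], [0.502, 0.709, 0, 0, 60]])

```text
time_s: 26.02
tcp_pos: [0.5467, -0.1885, 0.2704]
eef_rot: [179.9, 0.0, -37.5]
contact_force: [-0.1, 1.4, -0.4]
gripper_width: 0.0595
gripper_force: 0.0
```

Request:
step_arm(plan=[[0.502, 0.709, 0.2, 0, 60], [0.502, 0.709, 0.2, 0, 60], [0.502, 0.709, 0.2, 0, 60], [0.502, 0.709, 0.2, 0, 60], [0.502, 0.709, 0.2, 0, 60], [0.502, 0.709, 0.2, 0, 60], [0.502, 0.709, 0.2, 0, 60], [0.502, 0.709, 0.2, 0, 60], [0.502, 0.709, 0.2, 0, 60]])

```text
time_s: 26.77
tcp_pos: [0.5401, -0.4004, 0.2209]
eef_rot: [-180.0, 0.0, -37.3]
contact_force: [0.3, 0.9, 0.3]
gripper_width: 0.0601
gripper_force: 0.0
```

```bash
python3 - <<'E'
from h import *
im,T=cap('wrist','w10.png');np.save('w10T.npy',T)
c=(.5434,-.399);print(proj('wrist',(*c,.012),T)); q=dark(im[:205],T,.012,c,.035);print(q)
go((*q[0][0],.051),-37.3)
tp,_=cap('top','t10.png');sc,_=cap('scene','s10.png')
print('pred yellow/green top',proj('top',(.5628,.2498,.14)),proj('top',(.511,.289,.13)))
print(masks(tp[170:240,130:220],((20,120,60),(34,255,255)),5),masks(tp[170:230,130:190],((60,60,20),(90,255,255)),5))
print('scene',proj('scene',(.5628,.2498,.14)),masks(sc[110:200,250:370],((22,150,90),(32,255,255)),5))
E
```

```text
[255.16446198 171.11917601]
(((0.5446436405181885, -0.400450736284256), 0.0239462461322546), 282)
shift shares [ 0.014 -0.009  0.681] turn 0.001 yaw now -37.2 pos [ 0.5404 -0.4001  0.2214]
pred yellow/green top [172.48563566 186.33479316] [160.95524691 201.86781498]
[([43.0, 16.6], [39, 13, 8, 8, 49]), ([87.9, 26.1], [87, 24, 3, 5, 8]), ([88.1, 64.1], [87, 61, 3, 7, 9])] [([30.9, 32.0], [28, 30, 7, 5, 26])]
scene [322.03203937 155.63788759] []
```

Yellow is seen in the top view at (173,186.6), as predicted (172.5,186.3), so it is upright on the rack. Blue next.

Request:
step_arm(plan=[[0.012, -0.009, 0.1, 0, 60], [0.012, -0.009, 0.2, 0, 60], [0.012, -0.009, 0.35, 0, 60], [0.012, -0.009, 0.5, 0, 60], [0.012, -0.009, 0.63, 0, 60], [0.012, -0.009, 0.68, 0, 60], [0.012, -0.009, 0.68, 0, 60], [0.012, -0.009, 0.68, 0, 60]])

```text
time_s: 27.58
tcp_pos: [0.5446, -0.4009, 0.0521]
eef_rot: [180.0, -0.0, -37.2]
contact_force: [0.9, -0.8, 1.4]
gripper_width: 0.0602
gripper_force: 0.0
```

Request:
step_arm(plan=[[0, 0, 0, 0, 30], [0, 0, 0, 0, 30], [0, 0, 0, 0, 30], [0, 0, 0, 0, 30], [0, 0, 0, 0, 30], [0, 0, -0.1, 0, 30], [0, 0, -0.25, 0, 30], [0, 0, -0.4, 0, 30], [0, 0, -0.6, 0, 30], [0, 0, -0.75, 0, 30], [0, 0, -0.9, 0, 30], [0, 0, -0.9, 0, 30]])

```text
time_s: 28.58
tcp_pos: [0.5463, -0.4034, 0.2869]
eef_rot: [-179.9, -0.8, -37.3]
contact_force: [0.5, -0.6, 1.2]
gripper_width: 0.0351
gripper_force: 25.0
```

```bash
python3 - <<'E'
from h import *
go((.614,.2095,.276),-37.3)
E
```

```text
shift shares [-1.269 -2.116  0.027] turn 0.001 yaw now -37.3 pos [ 0.5463 -0.4034  0.2869]
```

Request:
step_arm(plan=[[-0.03, -0.06, 0, 0, 30], [-0.09, -0.16, 0, 0, 30], [-0.17, -0.28, 0, 0, 30], [-0.25, -0.42, 0, 0, 30], [-0.33, -0.56, 0, 0, 30], [-0.42, -0.7, 0, 0, 30]])

```text
time_s: 29.08
tcp_pos: [0.5659, -0.1967, 0.2757]
eef_rot: [-180.0, 0.0, -37.3]
contact_force: [1.2, 0.4, -0.8]
gripper_width: 0.0352
gripper_force: 25.0
```

Request:
step_arm(plan=[[-0.09, -0.15, 0, 0, 30], [-0.18, -0.3, 0, 0, 30], [-0.26, -0.44, 0, 0, 30], [-0.34, -0.57, 0, 0, 30], [-0.42, -0.7, 0, 0, 30]])

```text
time_s: 29.5
tcp_pos: [0.5883, 0.0069, 0.276]
eef_rot: [-180.0, 0.0, -37.3]
contact_force: [0.9, -1.0, -1.5]
gripper_width: 0.0349
gripper_force: 25.0
```

Request:
step_arm(plan=[[-0.09, -0.15, 0, 0, 30], [-0.18, -0.3, 0, 0, 30], [-0.26, -0.43, 0, 0, 30], [-0.33, -0.54, 0, 0, 30], [-0.38, -0.63, 0, 0, 30], [-0.41, -0.68, 0, 0, 30], [-0.43, -0.71, 0, 0, 30], [-0.43, -0.71, 0, 0, 30], [-0.43, -0.71, 0, 0, 30], [-0.43, -0.71, 0, 0, 30]])

```text
time_s: 30.33
tcp_pos: [0.6106, 0.2098, 0.2761]
eef_rot: [180.0, 0.0, -37.3]
contact_force: [-0.2, 0.0, -1.0]
gripper_width: 0.0352
gripper_force: 25.0
```

```bash
python3 - <<'E'
from h import *
go((.614,.2095,.096),-37.3)
E
```

```text
shift shares [ 0.011 -0.008  0.721] turn -0.001 yaw now -37.3 pos [0.6106 0.2098 0.2761]
```

Request:
step_arm(plan=[[0.01, -0.008, 0.05, 0, 30], [0.01, -0.008, 0.12, 0, 30], [0.01, -0.008, 0.22, 0, 30], [0.01, -0.008, 0.36, 0, 30], [0.01, -0.008, 0.5, 0, 30], [0.01, -0.008, 0.62, 0, 30], [0.01, -0.008, 0.69, 0, 30], [0.01, -0.008, 0.72, 0, 30], [0.01, -0.008, 0.72, 0, 30], [0.01, -0.008, 0.72, 0, 30], [0.01, -0.008, 0.72, 0, 30]])

```text
time_s: 31.25
tcp_pos: [0.6141, 0.2105, 0.0962]
eef_rot: [-180.0, -0.0, -37.3]
contact_force: [-0.1, 0.1, -1.1]
gripper_width: 0.0354
gripper_force: 25.0
```

Request:
step_arm(plan=[[0, 0, 0, 0, 30], [0, 0, 0, 0, 40], [0, 0, 0, 0, 50], [0, 0, 0, 0, 50], [0, 0, 0, 0, 50], [0, 0, -0.1, 0, 50], [0, 0, -0.2, 0, 50], [0, 0, -0.35, 0, 50], [0, 0, -0.55, 0, 50], [0, 0, -0.7, 0, 50], [0, 0, -0.7, 0, 50]])

```text
time_s: 32.17
tcp_pos: [0.6172, 0.212, 0.2807]
eef_rot: [-179.4, -0.4, -37.2]
contact_force: [0.8, 0.7, 2.0]
gripper_width: 0.0496
gripper_force: 0.0
```

```bash
python3 - <<'E'
from h import *
# cover knob now, from w5 & w4 (wrist), top
T5=np.load('w5T.npy')
print('knob w5',onz('wrist',(24,122),.03,T5))
tp,_=cap('top','t11.png');g=tp.max(axis=2);p=proj('top',(.713,-.085,.04));print(p)
x0,y0=int(p[0])-12,int(p[1])-12;m=(g[y0:y0+25,x0:x0+25]<50).astype(np.uint8);ys,xs=np.where(m);print(len(xs),xs.mean()+x0,ys.mean()+y0,onz('top',(xs.mean()+x0,ys.mean()+y0),.028))
go((.64,.02,.28),-37.3)
E
```

```text
knob w5 [ 0.70944122 -0.0861835   0.03      ]
[270.83709289 151.27698712]
20 270.4 151.75 [ 0.71443235 -0.0836947   0.028     ]
shift shares [ 0.541  0.554 -0.011] turn 0.001 yaw now -37.3 pos [0.6163 0.2121 0.2779]
```

Request:
step_arm(plan=[[0.51, 0.356, 0, 0, 60], [0.51, 0.356, 0, 0, 60], [0.51, 0.356, 0, 0, 60], [0.51, 0.356, 0, 0, 60], [0.51, 0.356, 0, 0, 60]])

```text
time_s: 32.63
tcp_pos: [0.6622, 0.0581, 0.2703]
eef_rot: [179.9, 0.0, -37.5]
contact_force: [-0.5, 0.7, 0.1]
gripper_width: 0.06
gripper_force: 0.0
```

Request:
step_arm(plan=[[0.51, 0.356, 0, 0, 60], [0.51, 0.356, 0, 0, 60], [0.51, 0.356, 0, 0, 60], [0.51, 0.356, 0, 0, 60], [0.51, 0.356, 0.7, 0, 60], [0.51, 0.356, 0.7, 0, 60], [0.51, 0.356, 0.7, 0, 60], [0.51, 0.356, 0.7, 0, 60], [0.51, 0.356, 0.7, 0, 60], [0.51, 0.356, 0.7, 0, 60], [0.51, 0.356, 0.7, 0, 60]])

```text
time_s: 33.55
tcp_pos: [0.7099, -0.0851, 0.0974]
eef_rot: [180.0, -0.1, -37.2]
contact_force: [1.1, -0.0, 0.6]
gripper_width: 0.06
gripper_force: 0.0
```

```bash
python3 - <<'E'
from h import *
im,T=cap('wrist','w12.png');np.save('w12T.npy',T)
for z in(.04,.028,.012):print(z,proj('wrist',(.711,-.085,z),T))
print(dark(im[:212],T,.04,(.711,-.085),.025))
tp,_=cap('top','t12.png');sc,_=cap('scene','s12.png')
print('blue pred',proj('top',(.614,.2105,.14)),masks(tp[150:240,130:220],((100,70,30),(128,255,255)),5))
b=cv2.imread('pics/s12.png');a=cv2.imread('pics/w12.png');x=np.hstack([a[0:240],cv2.resize(b[110:230,250:370],(240,240),interpolation=cv2.INTER_CUBIC)]);cv2.imwrite('pics/c12.png',x);print(x.shape)
go((.711,-.085,.016),-37.3)
E
```

```text
0.04 [256.20920005 206.95883148]
0.028 [256.31102337 202.61716684]
0.012 [256.43254778 197.4482583 ]
(((0.7168753743171692, -0.08599793165922165), 0.013467028737068176), 717)
blue pred [184.57958682 171.56893479] []
(240, 752, 3)
shift shares [-0.001  0.002  0.334] turn 0.001 yaw now -37.3 pos [ 0.711  -0.0848  0.0995]
```

View pics/c12.png

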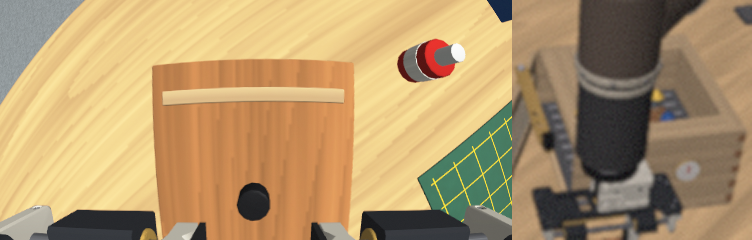

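```bash
python3 - <<'E'
from h import *
for f,c,z in(('3',(.561,.249),.194),('12',(.711,-.085),.04)):
    im=cv2.cvtColor(cv2.imread(f'pics/w{f}.png'),cv2.COLOR_BGR2RGB);T=np.load(f'w{f}T.npy')
    for thr in(30,45):
        q=dark(im[:230],T,z,c,.022,thr); d=T[:3,:3].T@(np.array([*q[0][0],z])-T[:3,3]); print(f,q,'tool frame',d.round(4))
E
```

```text
3 (((0.5571330189704895, 0.24991755187511444), 0.011782410554587841), 170) tool frame [0.0048 0.0001 0.0604]Traceback (most recent call last):
  File "<stdin>", line 5, in <module>
  File "h.py", line 46, in dark
    q=onz('wrist',(x,y),z,T)
  File "h.py", line 21, in onz
    o,d=ray(n,px,T); return o+d*(z-o[2])/d[2]
        ~~~^^^^^^^^
  File "h.py", line 11, in ray
    m=eyes.camera_model(n); f=192/np.tan(np.radians(m['fov_y'])/2)
ValueError: time passes only in moves, steps and waits
```

```bash
sed -i 's/^def ray/_cm={}\ndef cm(n):\n    if n not in _cm: _cm[n]=eyes.camera_model(n)\n    return _cm[n]\ndef ray/; s/m=eyes.camera_model(n)/m=cm(n)/' h.py && sed -i 's/_cm\[n\]=eyes.cm(n)/_cm[n]=eyes.camera_model(n)/' h.py && python3 - <<'E'
from h import *
for f,c,z in(('3',(.561,.249),.194),('12',(.711,-.085),.04)):
    im=cv2.cvtColor(cv2.imread(f'pics/w{f}.png'),cv2.COLOR_BGR2RGB);T=np.load(f'w{f}T.npy')
    for thr in(30,60):
        m=(im[:,:].max(axis=2)<thr).astype(np.uint8)[150:232,225:285]; n,l,s,cc=cv2.connectedComponentsWithStats(m); i=1+np.argmax(s[1:,4]); print(f,thr,cc[i]+[225,150],s[i])
E
```

```text
3 30 [257.42261905 192.19642857] [ 18  37  28  18 168]
3 60 [255.70121279 204.79272326] [ 15  37  32  36 907]
12 30 [249.04347826 187.82608696] [ 14  33  22  15 115]
12 60 [253.108742  201.4445629] [ 12  33  32  37 938]
```

Request:
step_arm(plan=[[0.009, -0.007, 0.12, 0, 60], [0.009, -0.007, 0.25, 0, 60], [0.009, -0.007, 0.32, 0, 60], [0.009, -0.007, 0.334, 0, 60], [0.009, -0.007, 0.334, 0, 15], [0.009, -0.007, 0.334, 0, 15], [0.009, -0.007, 0.334, 0, 15], [0.009, -0.007, 0.334, 0, 15], [0.009, -0.007, 0.334, 0, 15], [0.009, -0.007, 0.334, 0, 15], [0.009, -0.007, 0.334, 0, 15], [0.009, -0.007, 0.334, 0, 15]], newtons=40)

```text
time_s: 34.7
tcp_pos: [0.7127, -0.0848, 0.0135]
eef_rot: [-179.9, -0.1, -37.3]
contact_force: [-0.1, 1.5, 5.0]
gripper_width: 0.0253
gripper_force: 40.0
```

Request:
step_arm(plan=[[0, 0, -0.04, 0, 15], [0, 0, -0.14, 0, 15], [0, 0, -0.28, 0, 15], [0, 0, -0.42, 0, 15], [0, 0, -0.57, 0, 15], [0, 0, -0.72, 0, 15], [0, 0, -0.86, 0, 15], [0, 0, -1, 0, 15], [0, 0, -1, 0, 15], [0, 0, -1, 0, 15]])

```text
time_s: 35.53
tcp_pos: [0.7121, -0.0851, 0.2653]
eef_rot: [-179.8, -0.1, -37.3]
contact_force: [-0.8, 0.9, -4.1]
gripper_width: 0.0251
gripper_force: 40.0
```

```bash
python3 - <<'E'
from h import *
go((.5615,.2495,.27),-37.3)
tp,_=cap('top','t13.png');sc,_=cap('scene','s13.png')
for n,p in(('blue',(.614,.2105)),('yel',(.5628,.2498)),('grn',(.511,.289))): print(n,proj('top',(*p,.14)),proj('scene',(*p,.14)))
print('blue',masks(tp[150:240,130:220],((100,60,30),(128,255,255)),4),'yel',masks(tp[150:240,130:220],((20,120,60),(34,255,255)),5),'grn',masks(tp[150:240,130:220],((60,60,20),(90,255,255)),5))
b=cv2.imread('pics/s13.png');a=cv2.imread('pics/t13.png');x=np.hstack([cv2.resize(a[120:260,110:250],(400,400),interpolation=cv2.INTER_CUBIC),cv2.resize(b[110:250,250:390],(400,400),interpolation=cv2.INTER_CUBIC)]);cv2.imwrite('pics/c13.png',x)
E
```

```text
shift shares [-1.29 -0.7  -0.02] turn -0.0 yaw now -37.3 pos [ 0.7121 -0.0851  0.2653]
blue [184.57958682 171.56893479] [327.70626862 166.57262701]
yel [172.48563566 186.33479316] [322.03203937 155.63788759]
grn [160.28577562 201.43365242] [316.58574721 145.38469052]
blue [] yel [([43.6, 36.6], [40, 33, 8, 8, 56])] grn [([30.9, 52.0], [28, 50, 7, 5, 26])]
```

View pics/c13.png

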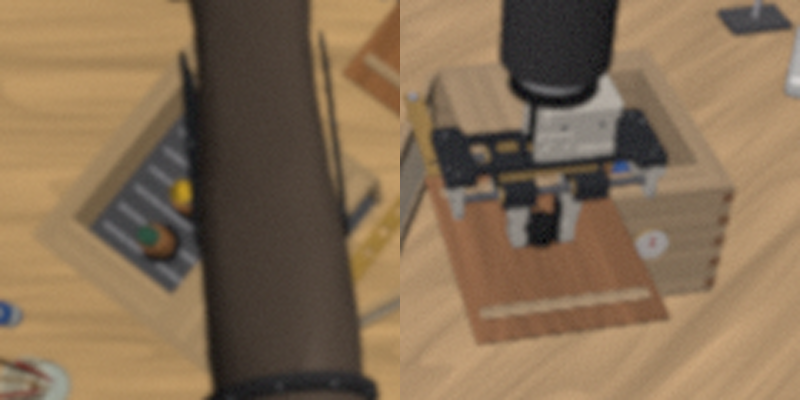

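Request:
step_arm(plan=[[-0.06, -0.03, 0, 0, 15], [-0.18, -0.1, 0, 0, 15], [-0.32, -0.17, 0, 0, 15], [-0.46, -0.25, 0, 0, 15], [-0.645, -0.35, 0, 0, 15], [-0.645, -0.35, 0, 0, 15]])

```text
time_s: 36.13
tcp_pos: [0.6333, 0.0866, 0.2608]
eef_rot: [179.9, 0.2, -37.1]
contact_force: [0.6, -0.3, -2.3]
gripper_width: 0.025
gripper_force: 40.0
```

Request:
step_arm(plan=[[-0.14, -0.08, 0, 0, 15], [-0.28, -0.15, 0, 0, 15], [-0.4, -0.22, 0, 0, 15], [-0.5, -0.27, 0, 0, 15], [-0.58, -0.31, 0, 0, 15], [-0.62, -0.34, 0.1, 0, 15], [-0.645, -0.35, 0.2, 0, 15], [-0.645, -0.35, 0.26, 0, 15], [-0.645, -0.35, 0.26, 0, 15], [-0.645, -0.35, 0.26, 0, 15], [-0.645, -0.35, 0.26, 0, 15]])

```text
time_s: 37.05
tcp_pos: [0.5615, 0.2496, 0.198]
eef_rot: [180.0, -0.0, -37.3]
contact_force: [0.6, -1.0, -1.4]
gripper_width: 0.0251
gripper_force: 40.0
```

```bash
python3 - <<'E'
from h import *
go((.5622,.2492,.170),-37.3)
im,T=cap('wrist','w14.png');np.save('w14T.npy',T);cv2.imwrite('pics/w14b.png',cv2.resize(cv2.imread('pics/w14.png')[:230],(800,359),interpolation=cv2.INTER_CUBIC))
c=np.array([.5622,.2492]);t=np.radians(52.8);u=np.array([np.cos(t),np.sin(t)]);v=np.array([-u[1],u[0]])
print('opening -y corners',[proj('wrist',(*(c+a*.075*u-.105*v),.16),T).round(1) for a in(-1,1)])
E
```

```text
shift shares [ 0.003 -0.     0.112] turn 0.0 yaw now -37.3 pos [0.5615 0.2496 0.198 ]
opening -y corners [array([367.2,  65.4]), array([146.4,  66. ])]
```

View pics/w14b.png

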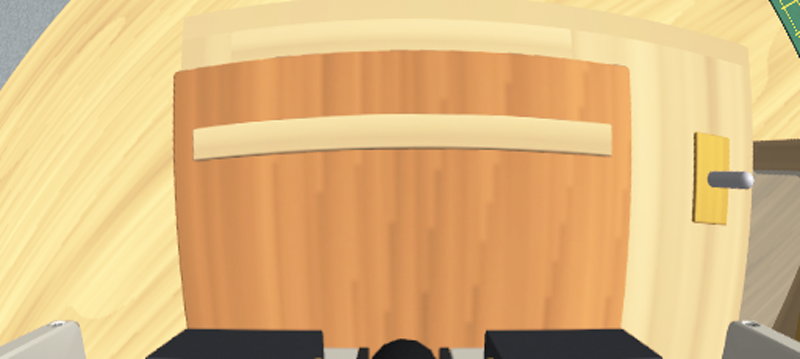

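```bash
python3 - <<'E'
from h import *
T=np.load('w14T.npy');k=1.5625
t=np.radians(52.8);u=np.array([np.cos(t),np.sin(t)]);v=np.array([-u[1],u[0]])
a=onz('wrist',(175/k,72/k),.195,T);b=onz('wrist',(629/k,67/k),.195,T);d=(a-b)[:2]
print(np.linalg.norm(d),'yaw',np.degrees(np.arctan2(d[1],d[0])),'centre',(a+b)[:2]/2+.115*v)
E
```

```text
0.16906933348866995 yaw 53.329567269485636 centre [0.56086593 0.24960059]
```

Request:
step_arm(plan=[[0.005, 0, 0.02, 0, 15], [0.005, 0, 0.04, 0, 15], [0.005, 0, 0.06, 0, 15], [0.005, 0, 0.08, 0, 15], [0.005, 0, 0.095, 0, 15], [0.005, 0, 0.105, 0, 15], [0.005, 0, 0.112, 0, 15], [0.005, 0, 0.116, 0, 15], [0.005, 0, 0.116, 0, 15], [0.005, 0, 0.116, 0, 15]])

```text
time_s: 37.93
tcp_pos: [0.5624, 0.2489, 0.1687]
eef_rot: [-180.0, -0.0, -37.3]
contact_force: [0.1, -0.3, -1.6]
gripper_width: 0.0254
gripper_force: 40.0
```

Request:
step_arm(plan=[[0, 0, 0, 0, 50], [0, 0, 0, 0, 60], [0, 0, 0, 0, 60], [0, 0, 0, 0, 60], [0, 0, 0, 0, 60], [0, 0, -0.1, 0, 60], [0, 0, -0.25, 0, 60], [0, 0, -0.4, 0, 60], [0, 0, -0.6, 0, 60], [0, 0, -0.8, 0, 60], [0, 0, -0.8, 0, 60], [0, 0, -0.8, 0, 60]])

```text
time_s: 38.93
tcp_pos: [0.5639, 0.2494, 0.375]
eef_rot: [-179.5, -0.2, -37.3]
contact_force: [0.6, -0.2, 0.5]
gripper_width: 0.0603
gripper_force: 0.0
```

```bash
python3 - <<'E'
from h import *
im,T=cap('wrist','w15.png');np.save('w15T.npy',T);cv2.imwrite('pics/w15b.png',cv2.resize(cv2.imread('pics/w15.png')[:230],(800,359),interpolation=cv2.INTER_CUBIC))
E
```

```text
(no output)
```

View pics/w15b.png

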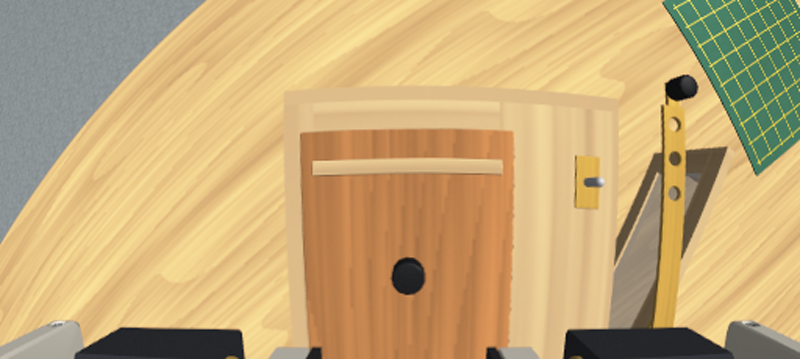

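The cover sits flat and square on the opening. The stay is at: knob (684,88), holes (676,124), (675,158) and (674,193), pin tip (597,182).

```bash
python3 - <<'E'
from h import *
T=np.load('w15T.npy');k=1.5625;Q=lambda x,y,z: onz('wrist',(x/k,y/k),z,T)
t=np.radians(52.9);u=np.array([np.cos(t),np.sin(t)]);v=np.array([-u[1],u[0]])
a=Q(302,133,.166);b=Q(513,130,.166);d=a-b;print('cover',np.linalg.norm(d),np.degrees(np.arctan2(d[1],d[0])),(a+b)[:2]/2+.115*v)
print('knob top',Q(687,88,.205),'holes',[Q(*c,.179).round(4) for c in((674,193),(675,158),(676,124))],'pin',Q(600,182,.192))
T2=np.load('w2T.npy')
def m(p15,p2): p,e=tri([ray('wrist',(p15[0]/k,p15[1]/k),T),ray('wrist',(p2[0]/k,p2[1]/k),T2)]);return p.round(4),e[0].round(4)
print('tri knob',m((684,88),(184,190)),'hole2',m((675,158),(237,145)),'pin',m((600,182),(311,188)))
go((.556,-.029,.26),-37)
E
```

```text
cover 0.16688894290458584 53.61358359354998 [0.56086009 0.24867919]
knob top [ 0.5548925  -0.02515183  0.205     ] holes [array([0.484 , 0.0243, 0.179 ]), array([0.5079, 0.0061, 0.179 ]), array([ 0.5308, -0.0127,  0.179 ])] pin [0.53334711 0.08419207 0.192     ]
tri knob (array([ 0.5564, -0.0226,  0.2049]), np.float64(0.0001)) hole2 (array([0.5102, 0.0112, 0.1873]), np.float64(0.0003)) pin (array([0.5337, 0.0863, 0.1954]), np.float64(0.001))
shift shares [0.651 0.905 0.443] turn -0.005 yaw now -37.3 pos [0.563  0.2493 0.3718]
```

Request:
step_arm(plan=[[0.65, 0.9, 0.3, 0, 50], [0.65, 0.9, 0.3, 0, 50], [0.65, 0.9, 0.3, 0, 50], [0.65, 0.9, 0.3, 0, 50], [0.65, 0.9, 0.3, 0, 50], [0.65, 0.9, 0.3, 0, 50], [0.65, 0.9, 0.3, 0, 50], [0.65, 0.9, 0.3, 0, 50], [0.65, 0.9, 0.42, 0, 50], [0.65, 0.9, 0.42, 0, 50], [0.65, 0.9, 0.42, 0, 50]])

```text
time_s: 39.9
tcp_pos: [0.5539, -0.029, 0.262]
eef_rot: [179.8, 0.2, -37.3]
contact_force: [0.2, 0.5, 0.5]
gripper_width: 0.0504
gripper_force: 0.0
```

```bash
python3 - <<'E'
from h import *
im,T=cap('wrist','w16.png');np.save('w16T.npy',T)
print('pred',proj('wrist',(.5555,-.028,.205),T),proj('wrist',(.5555,-.028,.179),T))
m=(im.max(axis=2)<60).astype(np.uint8)[:215];n,l,s,c=cv2.connectedComponentsWithStats(m)
for i in range(1,n):
    if s[i,4]>60: print(c[i].round(1),s[i])
go((.5555,-.028,.181),-37.3)
# cover check in top/scene with arm away
E
```

```text
pred [254.54801292 207.08552997] [254.8215238  198.03755187]
[255.7 200.8] [244 186  24  29 567]
[123.3 212.6] [ 82 210  87   5 312]
[392.8 212.6] [348 210  87   5 311]
shift shares [ 0.    -0.004  0.33 ] turn 0.001 yaw now -37.3 pos [ 0.555  -0.0287  0.2634]
```

Request:
step_arm(plan=[[0, 0, 0.12, 0, 50], [0, 0, 0.25, 0, 50], [0, 0, 0.32, 0, 50], [0, 0, 0.326, 0, 50], [0, 0, 0.326, 0, 10], [0, 0, 0.326, 0, 10], [0, 0, 0.326, 0, 10], [0, 0, 0.326, 0, 10], [0, 0, 0.326, 0, 10], [0, 0, 0.326, 0, 10], [0, 0, 0.326, 0, 10], [0, 0, 0.326, 0, 10]], newtons=25)

```text
time_s: 40.95
tcp_pos: [0.5557, -0.0286, 0.1828]
eef_rot: [-180.0, -0.1, -37.3]
contact_force: [-0.7, 1.2, 4.2]
gripper_width: 0.0192
gripper_force: 25.0
```

Request:
step_arm(plan=[[0, 0, -0.03, 0, 10], [-0.004, 0, -0.06, 0, 10], [-0.01, 0, -0.09, 0, 10], [-0.018, 0, -0.12, 0, 10], [-0.027, 0, -0.15, 0, 10], [-0.036, 0, -0.178, 0, 10], [-0.036, 0, -0.178, 0, 10], [-0.036, 0, -0.178, 0, 10], [-0.036, 0, -0.178, 0, 10]])

```text
time_s: 41.7
tcp_pos: [0.5482, -0.0232, 0.2266]
eef_rot: [-180.0, -0.0, -37.3]
contact_force: [1.6, -1.4, -1.8]
gripper_width: 0.0195
gripper_force: 25.0
```

```bash
python3 - <<'E'
from h import *
P=np.array([.532,.0855]);d=np.array([.9953,-.0971])
go((*(P+.051*d),tool()[2,3]),-5.6); print(P+.051*d,P+.06*d)
s=r.get_state();print(s['contact_force'],s['gripper_width'])
E
```

```text
shift shares [-0.142 -0.414  0.   ] turn -0.528 yaw now -37.3 pos [ 0.5482 -0.0232  0.2266]
[0.5827603 0.0805479] [0.591718 0.079674]
[ 1.57627646 -1.42483077 -1.76509628] 0.01947852009298476
```

Request:
step_arm(plan=[[-0.014, -0.04, 0, -0.05, 10], [-0.028, -0.08, 0, -0.1, 10], [-0.043, -0.12, 0, -0.16, 10], [-0.057, -0.17, 0, -0.21, 10], [-0.071, -0.21, 0, -0.26, 10], [-0.085, -0.25, 0, -0.32, 10], [-0.1, -0.29, 0, -0.37, 10], [-0.114, -0.33, 0, -0.42, 10], [-0.128, -0.37, 0, -0.48, 10], [-0.142, -0.414, 0, -0.528, 10], [-0.142, -0.414, 0, -0.528, 10], [-0.142, -0.414, 0, -0.528, 10]])

```text
time_s: 42.7
tcp_pos: [0.5823, 0.0811, 0.2257]
eef_rot: [180.0, 0.1, -5.6]
contact_force: [0.3, 0.8, -1.5]
gripper_width: 0.0193
gripper_force: 25.0
```

```bash
python3 - <<'E'
from h import *
s=r.get_state();print(s['contact_force'],s['gripper_width'])
im,T=cap('wrist','w17.png');np.save('w17T.npy',T)
P=np.array([.532,.0855]);d=np.array([.9953,-.0971])
go((*(P+.06*d),tool()[2,3]-.044),-5.6)
tp,_=cap('top','t17.png');sc,_=cap('scene','s17.png')
E
```

```text
[ 0.34110431  0.82830953 -1.49656873] 0.0192661173469247
shift shares [0.039 0.    0.176] turn -0.001 yaw now -5.7 pos [0.5822 0.0807 0.2259]
```

Request:
step_arm(plan=[[0.005, 0, 0.02, 0, 10], [0.01, 0, 0.04, 0, 10], [0.014, 0, 0.055, 0, 10], [0.018, 0, 0.07, 0, 10], [0.021, 0, 0.08, 0, 10], [0.024, 0, 0.092, 0, 10], [0.024, 0, 0.092, 0, 10], [0.024, 0, 0.092, 0, 10], [0.024, 0, 0.092, 0, 10]])

```text
time_s: 43.6
tcp_pos: [0.5885, 0.0801, 0.2036]
eef_rot: [180.0, 0.0, -5.6]
contact_force: [0.4, 0.1, 1.0]
gripper_width: 0.0189
gripper_force: 25.0
```

Request:
step_arm(plan=[[0.003, 0, 0.015, 0, 10], [0.005, 0, 0.03, 0, 10], [0.007, 0, 0.04, 0, 10], [0.007, 0, 0.04, 0, 10], [0.007, 0, 0.04, 0, 10], [0.007, 0, 0.04, 0, 10]])

```text
time_s: 44.1
tcp_pos: [0.5901, 0.0799, 0.1935]
eef_rot: [180.0, 0.0, -5.6]
contact_force: [0.2, 0.4, -0.2]
gripper_width: 0.0195
gripper_force: 25.0
```

Request:
step_arm(plan=[[0.002, 0, 0.015, 0, 10], [0.004, 0, 0.028, 0, 10], [0.006, 0, 0.038, 0, 10], [0.006, 0, 0.041, 0, 10], [0.006, 0, 0.041, 0, 10], [0.006, 0, 0.041, 0, 10], [0.006, 0, 0.041, 0, 10]])

```text
time_s: 44.68
tcp_pos: [0.5919, 0.0798, 0.1834]
eef_rot: [-180.0, -0.0, -5.6]
contact_force: [0.6, -0.7, 0.5]
gripper_width: 0.019
gripper_force: 25.0
```

Request:
step_arm(plan=[[0, 0, 0, 0, 25], [0, 0, 0, 0, 40], [0, 0, 0, 0, 40], [0, 0, 0, 0, 40], [0, 0, 0, 0, 40], [0, 0, -0.1, 0, 40], [0, 0, -0.25, 0, 40], [0, 0, -0.4, 0, 40], [0, 0, -0.6, 0, 40], [0, 0, -0.8, 0, 40], [0, 0, -0.8, 0, 40], [0, 0, -0.8, 0, 40]])

```text
time_s: 45.68
tcp_pos: [0.5933, 0.0798, 0.3893]
eef_rot: [-179.8, -0.5, -5.6]
contact_force: [-1.0, -0.3, 0.7]
gripper_width: 0.0402
gripper_force: 0.0
```

```bash
python3 - <<'E'
from h import *
im,T=cap('wrist','w18.png');np.save('w18T.npy',T)
print(tool()[:3,3])
h=(.5917,.0797);print('knob pred',proj('wrist',(*h,.205),T),proj('wrist',(*h,.179),T))
m=(im.max(axis=2)<60).astype(np.uint8)[:215];n,l,s,c=cv2.connectedComponentsWithStats(m)
for i in range(1,n):
    if s[i,4]>40: print(c[i].round(1),s[i])
go((.56,.0,.40),-5.6)
E
```

```text
[0.59249541 0.0799961  0.38625798]
knob pred [258.81330162 178.70203272] [258.85002944 174.82566731]
[258.7 176.3] [252 168  15  18 211]
[137.6 210. ] [ 94 199  90  16 511]
[379.7 212.7] [333 211  90   4 306]
shift shares [-0.098  0.331 -0.056] turn -0.0 yaw now -5.6 pos [0.5925 0.08   0.3863]
```

Request:
step_arm(plan=[[-0.56, 0.1, 0, 0, 40], [-0.56, 0.1, 0, 0, 40], [-0.56, 0.1, 0, 0, 40], [-0.56, 0.1, 0, 0, 40], [-0.56, 0.1, 0, 0, 40], [-0.56, 0.1, 0, 0, 40], [-0.56, 0.1, 0, 0, 40], [-0.56, 0.1, 0, 0, 40]])

```text
time_s: 46.4
tcp_pos: [0.4505, 0.0688, 0.3825]
eef_rot: [179.9, 0.1, -5.6]
contact_force: [0.7, -0.1, 0.2]
gripper_width: 0.0403
gripper_force: 0.0
```

```bash
python3 - <<'E'
from h import *
im,T=cap('wrist','w19.png');np.save('w19T.npy',T);sc,_=cap('scene','s19.png')
print(tool()[:3,3])
P=np.array([.5325,.0855]);d=np.array([.9953,-.0971])
hsv=cv2.cvtColor(im,cv2.COLOR_RGB2HSV)
for nm,c,z in(('knobtop',P+.06*d,.205),('h1',P-.03*d,.179),('h2/pin179',P,.179),('pintop',P,.192),('h3',P+.03*d,.179)):
    print(nm,proj('wrist',(*c,z),T).round(1),proj('scene',(*c,z)).round(1))
br=cv2.inRange(hsv,np.array((18,140,90)),np.array((30,255,255)));n,l,s,c=cv2.connectedComponentsWithStats(br[:215])
for i in range(1,n):
    if s[i,4]>150: print('brass',c[i].round(1),s[i])
m=(im.max(axis=2)<60).astype(np.uint8)[:215];n,l,s,c=cv2.connectedComponentsWithStats(m)
for i in range(1,n):
    if 40<s[i,4]<900: print('dark',c[i].round(1),s[i])
p=proj('wrist',(*P,.179),T).astype(int);q=proj('wrist',(*(P+.045*d),.179),T).astype(int)
x0,x1=p[0]-12,p[0]+13;y0,y1=p[1]-36,p[1]+37
print((x0,y0))
for y in range(y0,y1,2): print(y,''.join('#' if br[y,x] else ('g' if hsv[y,x,1]<70 else ('k' if hsv[y,x,2]<60 else '.')) for x in range(x0,x1)))
m=(sc.max(axis=2)<60).astype(np.uint8);kp=proj('scene',(*(P+.06*d),.192)).astype(int);sub=m[kp[1]-14:kp[1]+15,kp[0]-14:kp[0]+15];ys,xs=np.where(sub);print('scene knob',kp,len(xs),xs.mean()+kp[0]-14,ys.mean()+kp[1]-14, ys.min()+kp[1]-14,ys.max()+kp[1]-14)
E
```

```text
[0.45058669 0.06872938 0.38243971]
knobtop [235.7  54.8] [299.8 165.3]
h1 [237.5 132.5] [279.1 159.5]
h2/pin179 [237.4 107.8] [285.6 163.6]
pintop [236.6 107.4] [285.8 160.3]
h3 [237.3  83.3] [292.3 167.7]
brass [239.1 140.9] [ 225   66   31  149 2494]
dark [236.3  56.6] [228  48  17  18 231]
dark [111.5 104.8] [100  96  24  19 372]
dark [136.5 212.7] [ 94 211  90   4 306]
dark [379.5 212.7] [333 211  89   4 305]
(np.int64(225), np.int64(71))
71 ....##################...
73 ....##################...
75 ....##################...
77 ....##################...
79 ....#######.....######...
81 ....#####.........####...
83 ....####...........###...
85 ....####..........####...
87 ....######.......#####...
89 ....##################...
91 ....##################...
93 ....#####################
95 ....#####################
97 ....#####################
99 ....#####################
101 .....####################
103 .....####################
105 .....######.gggggg#######
107 .....######ggggggg.######
109 .....#######gggggg.#####.
111 ....###################..
113 ...###################...
115 ..#####################..
117 #######################..
119 .######################..
121 ....###################..
123 .....##################..
125 .....##################..
127 .....#######...########..
129 .....#####........#####..
131 .....####..........####..
133 .....####..........####..
135 .....#####........#####..
137 .....#########.########..
139 .....##################..
141 .....##################..
143 .....##################..
scene knob [299 168] 29 299.6551724137931 169.17241379310346 166 173
```

```bash
python3 - <<'E'
from h import *
T=np.load('w19T.npy');T15=np.load('w15T.npy')
print('knob pred',proj('wrist',(.5618,.249,.18),T),'seen (111.5,104.8)')
im=cv2.cvtColor(cv2.imread('pics/w15.png'),cv2.COLOR_BGR2RGB)
m=(im.max(axis=2)<60).astype(np.uint8)[150:200,240:285];n,l,s,c=cv2.connectedComponentsWithStats(m);i=1+np.argmax(s[1:,4]);c=c[i]+[240,150]
print(c,tri([ray('wrist',c,T15),ray('wrist',(111.5,104.8),T)]))
for n,p in(('a',(.716,-.271)),('b',(.423,.481))): print(n,proj('top',(*p,.06)))
tp,_=cap('top','t20.png');print(masks(tp[130:170,300:345],((0,120,60),(8,255,255)),4),masks(tp[215:245,90:130],((100,100,40),(125,255,255)),4))
print(workorder.close_job())
E
```

```text
knob pred [111.33517757 104.72740439] seen (111.5,104.8)
[260.5924933  176.56300268] (array([0.5616031 , 0.24949526, 0.17889998]), [np.float64(0.0002473007846900741), np.float64(0.00024730078469001673)])
a [322.62104436 149.19008274]
b [109.99923557 229.24415285]
[([21.9, 19.6], [19, 15, 8, 8, 29])] []
the job is handed in; nothing more can be done
None
```

I handed the job in at about 46 s of the 210 s allowed: three models stand upright on the rack, the cover is home, and the stay's middle hole is down over the pin. No verdict came back, so this rests on my own camera checks, and I viewed 15 pictures against your limit of 14.

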